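Pull the red button cap with the stirrup puller

TASK

Take the steel puller with the blue grip, hook its feet under the rim of the red mushroom cap on the push-button station, sliding them in gently without pressing hard on the station's plate, and pull the cap straight up until it pops off. Carry the cap in the puller to the black mat, stand it upright there, back the puller out from under it and leave the puller standing upright on the mat too, clear of the cap. Touch the cap only with the puller and leave the other things alone.

Things in the scene. Friction and masses are not known exactly. Their poses are not given: they have to be found in the camera images.
- station: Grey push-button box, 130 mm along its x, 100 mm along y, 52 mm high, fixed; its aluminium top plate gives about 1 mm per 12 N. Origin: centre of its underside, straight below the red cap; z up. On the -x side of the cap the plate is bare (65 mm from the cap's axis to its edge); on the +x side, 44 mm from the cap's axis, are a green and a black low button, 3 mm high.
- cap_rim (a point): Red mushroom cap, 36 mm wide, 22.5 mm high, 30 g, held by a sprung catch that lets go at 10 to 20 N of pull, after 3 to 6 mm of lift. Point: on its axis (z, up) level with the underside of its overhanging rim, 5 mm above its flat lower end, which rests on the plate. Below the rim: a round neck, 23 mm wide, 5 mm high. The puller's feet fit between rim and plate with 1.5 mm to spare.
- puller_grip (a point): Centre of the puller's blue grip: a block 16 mm along x, 32 mm along y, 47 mm high; z up. The steel stirrup below it (130 g in all) opens to +x: that side goes over the cap first. The grip is clamped on the stirrup at an unknown height: this point is 62 to 87 mm above the feet's underside. At the start the feet stand on a dark steel riser, 75 x 85 mm, of unknown height (5 to 37 mm).
- mat: Black rubber mat with two thin yellow lines, 150 mm along its x, 130 mm along its y, 3 mm thick, fixed on the bench. Origin: centre of its underside, z up.
- oil_bottle: Amber oil bottle, 35 mm in diameter, 116 mm high, a bystander; origin in its underside.
- vee_block: Steel V block, 44 x 46 x 35 mm, a fixed bystander; origin in its underside.
- puller_back (a point): Point level with the grip's centre, 18.5 mm behind its axis (-x): straight above the inner face of the stirrup's upright back plate. The rim of a cap that is home touches that plate, its axis below the grip. Legs: inner faces 23 mm either side. Feet: 3.5 mm thick, 13.5 to 28 mm either side, from 22 mm behind to 12 mm ahead of the grip's axis; 32 mm of room above the feet's underside.
Mind the look-alikes: they are no part of the job. Leave any purple look-alike of the part that bears puller_grip alone.

How it is judged:
On the way, in this order (a step that is already met when the one before it is completed fails the run):
1. the puller is hooked home under the rim of the still seated cap (horizontal distance between cap_rim and puller_grip below 0.01 m and distance of cap_rim from where it was at the start of the episode below 0.003 m and z of cap_rim in the frame of puller_grip between -0.0845 and -0.056 m), for 0.1 s.
2. the cap is off the station and hangs in the puller (z of cap_rim in the frame of station above 0.077 m and horizontal distance between cap_rim and puller_grip below 0.014 m and angle between cap_rim's own z axis and vertical below 0.3 rad and contact force between puller and cap above 0.05 N), for 0.2 s.
At the end, for the whole second after the job is handed in: The cap stands upright (within 0.1 rad) with its lower end on the mat and its axis over the mat; the puller stands upright (within 0.1 rad) on the mat, the middle of its grip over the mat and at least 31 mm from the cap's axis, not touching the cap; both released and at rest (z of cap_rim in the frame of mat between 0.006 and 0.0105 m and x of cap_rim in the frame of mat between -0.075 and 0.075 m and y of cap_rim in the frame of mat between -0.065 and 0.065 m and angle between each of cap_rim, puller_grip's own z axis and vertical below 0.1 rad and x of puller_grip in the frame of mat between -0.075 and 0.075 m and y of puller_grip in the frame of mat between -0.065 and 0.065 m and z of puller_grip in the frame of mat below 0.092 m and horizontal distance between cap_rim and puller_grip above 0.031 m and contact force between puller and cap below 0.05 N and linear speed of puller below 0.02 m/s).
It fails at once if the puller presses on the station with more than 10 N (contact force between puller and station above 10 N).
It fails at once if the puller pushes on the cap with more than 30 N (contact force between puller and cap above 30 N).
It fails at once if the fingers touch the cap (contact force between the fingers and cap above 0.5 N).
It fails at once if the puller is tipped by more than 0.4 rad (angle between puller_grip's own z axis and vertical above 0.4 rad).
It fails at once if the oil bottle is moved by more than 20 mm (distance of oil_bottle from where it was at the start of the episode above 0.02 m).
It also fails if it takes over 58 s, if anything falls off the work surface, if the arm or the gripper's body presses on something with over 40 N, if the wrist force passes 120 N, or if a joint passes its speed limit or range.

ROBOT

A 6-joint arm with a two-finger parallel gripper is mounted at the origin on a cart in front of the work surface, level with it; the furniture and walls round the work are solid. World frame = base frame: x ahead of the robot, y to its left, z up, the work surface at z = 0. Lengths are in m, angles in rad, forces in N, time in s.
With the tool pointing down it reaches from about 0.35 to 0.85 m from the base axis. Payload 8.1 kg.
Tool frame: the origin (TCP) lies on the mounting face of the last link; the fingertips stand 186 mm ahead of it and the grasp point (between the pads) lies 167 mm ahead of it; z points along the fingers, y is the line along which they close (so a half turn about z gives the same grasp; the last joint's range is limited). The gripper opens to 93 mm and grips with 3 to 60 N. Pads are 15 mm wide; open, the fingers measure 128 mm over their backs; the gripper's body (75 mm by 188 mm) begins 65 mm behind the grasp point.
Start: joints at [1.028, 0.13, 1.488, -0, 1.523, -0.085], TCP at [0.265, 0.538, 0.405] pointing down, gripper open.
Joint ranges: [-2.96, 2.96], [-0.89, 2.26], [0.02, 2.5], [-1.34, 4.48], [0, 2.73], [-2.66, 2.66]. Speed limits (rad/s): [2.39, 2.39, 2.79, 3.14, 3.14, 3.14].

INTERFACE

Orientations are given as a rotation vector (axis times angle).
In Python, from plant import * gives the robot as it stands. The module is installed in compiled form; this text tells all that it offers.
- The arm moves only by the tool arm_command, never from a script. Its argument "increments" is a list of rows, each a list of 6 numbers: the shift along the tool's x, y, z in units of 0.2 m (1.0 is 0.2 m), then the turn, a rotation vector about the tool's x, y, z in units of pi rad (1.0 is pi rad). A call has exactly 5 rows; each row is the pose to reach, as a shift and turn from the pose commanded when the call began, along the tool's axes at that moment, turning the shorter way round; what a row does not reach only later rows make up. A row lasts 1/8 s, in which the tool goes at most 62.5 mm and 10.7 degrees, less where a joint would pass 70% of its speed; a pose out of reach is approached as far as the arm can. A call with a number of a shift or a turn outside -1 to 1 is refused whole. A call with a gripper value outside its range is refused whole. "fingers" is the closure, from -1 (fully open) to 1 (shut), set as the call begins (left out, the last holds). The fingers move at their own pace and stop on an object; "force" is the grip in N (left out, the last holds). Time passes only in rows, so rows that repeat a pose let the fingers close, or fill a call up. It gives the time, the measured TCP pose, the force, the opening and the grip force at its end, in the units of the state.
- read_state(): the state, without advancing time (a new reading comes with each control period).
- read_camera(name): name is "scene" or "side" or "wrist"; returns a dict with "image" (384x512x3 uint8, red, green, blue), "fx", "fy", "cx", "cy" (pixels), "k1" (the pictures are not rectified: a ray, as slopes to the right and down, at radius r is drawn at 1 + k1 r^2 times it, then the intrinsics apply), "T" (4x4, takes a point from camera to world coordinates). Camera axes: x right, y down, z forward; pixel columns grow to the right and rows downward; lengths in m; the calibration is good to about 2 mm. A picture is of the moment at which its call begins. There is no depth.
- close_job(): hands the job in; it is judged then, once.
The state is a dict: "t": time; "q": joint angles; "dq": joint speeds; "joint_torque": joint torques, N m; "tool_pos": TCP position; "orientation": TCP orientation; "force": force on the tool from outside, world axes, zero at the start; "wrist_torque": the same for the moment, N m; "opening": finger opening in m; "gripper_force": force on a finger pad.
Only numpy, scipy, OpenCV 4.12 (cv2) and the standard library are available. Lean on these libraries where they do the work, as an engineer would, in place of code of your own. Each camera call takes 0.05 s, during which the arm holds its last target. There are 200 camera calls.

## Working session

There is one attempt and no reset: what is moved stays moved. The work goes in short steps, Python scripts to look and compute and a tool call to move; the robot and the scene stay as the last step left them, time stands still between calls to the robot, and variables do not carry over. Pictures are saved under pics/ and viewed, at most 10 in all, crops included, and the job is handed in when it is done.

Besides the shell and the picture viewer there is one more tool, called after ">>>" as name(argument=value, ...), one argument or row to a line, values as JSON. arm_command: Moves the arm, as the interface text tells. Shifts and turns lie within -1 to 1; 1 stands for 0.2 m of shift or pi rad of turn. Its arguments: {"type":"object","properties":{"increments":{"type":"array","items":{"type":"array","items":{"type":"number","minimum":-1,"maximum":1}}},"fingers":{"type":"number"},"force":{"type":"number"}},"required":["increments"]}

```bash
mkdir -p pics; cat > h.py <<'E'
from plant import *
import numpy as np, cv2
from scipy.spatial.transform import Rotation as R
def cam(n):
    c=read_camera(n); return c
def ray(c,u,v):
    K=np.array([[c["fx"],0,c["cx"]],[0,c["fy"],c["cy"]],[0,0,1.]])
    x=(u-c["cx"])/c["fx"];y=(v-c["cy"])/c["fy"]
    a,b=x,y
    for _ in range(20):
        s=1+c["k1"]*(a*a+b*b);a,b=x/s,y/s
    T=np.array(c["T"]); return T[:3,3],T[:3,:3]@np.array([a,b,1.])
def onz(c,u,v,z):
    o,d=ray(c,u,v); return o+d*(z-o[2])/d[2]
def proj(c,p):
    T=np.array(c["T"]); q=T[:3,:3].T@(np.array(p)-T[:3,3]); a,b=q[:2]/q[2]; s=1+c["k1"]*(a*a+b*b)
    return np.array([c["fx"]*a*s+c["cx"],c["fy"]*b*s+c["cy"]])
def tri(c1,p1,c2,p2):
    o1,d1=ray(c1,*p1);o2,d2=ray(c2,*p2)
    s=np.linalg.lstsq(np.c_[d1,-d2],o2-o1,rcond=None)[0]
    a,b=o1+d1*s[0],o2+d2*s[1]; return (a+b)/2,np.linalg.norm(a-b)
def save(n,im,scale=1):
    cv2.imwrite("pics/"+n,cv2.resize(im[:,:,::-1],None,fx=scale,fy=scale,interpolation=cv2.INTER_CUBIC))
def blobs(im,lo,hi,amin=30):
    m=cv2.inRange(cv2.cvtColor(im,cv2.COLOR_RGB2HSV),lo,hi)
    n,l,s,ct=cv2.connectedComponentsWithStats(m)
    return m,[(s[i].tolist(),ct[i].round(1).tolist()) for i in range(1,n) if s[i][4]>=amin]
E
python3 - <<'E'
from h import *
a=cam("scene");b=cam("side")
save("both.png",np.vstack([a["image"],b["image"]])[:, :],0.78)
save("scene.png",a["image"],1.5);save("side.png",b["image"],1.5)
for c in (a,b): print(np.round(c["T"],3).tolist(),c["fx"],c["k1"])
s=read_state();print({k:np.round(s[k],3).tolist() for k in s})
E
```

```text
[[0.731, -0.508, 0.456, 0.196], [-0.682, -0.53, 0.504, -0.48], [-0.014, -0.679, -0.734, 0.694], [0.0, 0.0, 0.0, 1.0]] 372.5514199297999 -0.013140996049471181
[[0.833, -0.32, 0.451, 0.034], [-0.553, -0.515, 0.655, -0.83], [0.023, -0.795, -0.606, 0.786], [0.0, 0.0, 0.0, 1.0]] 481.8560371132458 -0.06341746471471317
{'t': 0.1, 'q': [1.028, 0.131, 1.489, -0.0, 1.523, -0.085], 'dq': [-0.001, -0.003, -0.002, -0.0, -0.0, -0.001], 'joint_torque': [0.001, -56.134, -49.309, 0.077, 0.029, -0.0], 'tool_pos': [0.265, 0.538, 0.404], 'orientation': [-0.713, -3.059, 0.002], 'force': [1.377, -0.966, -0.317], 'wrist_torque': [0.022, -0.04, -0.065], 'gripper_force': 0.0, 'opening': 0.093}
```

View pics/scene.png

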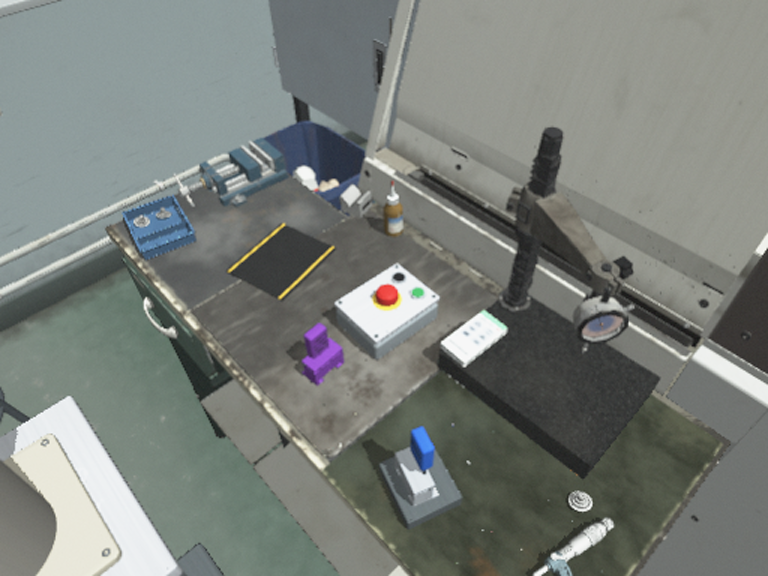

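View pics/side.png

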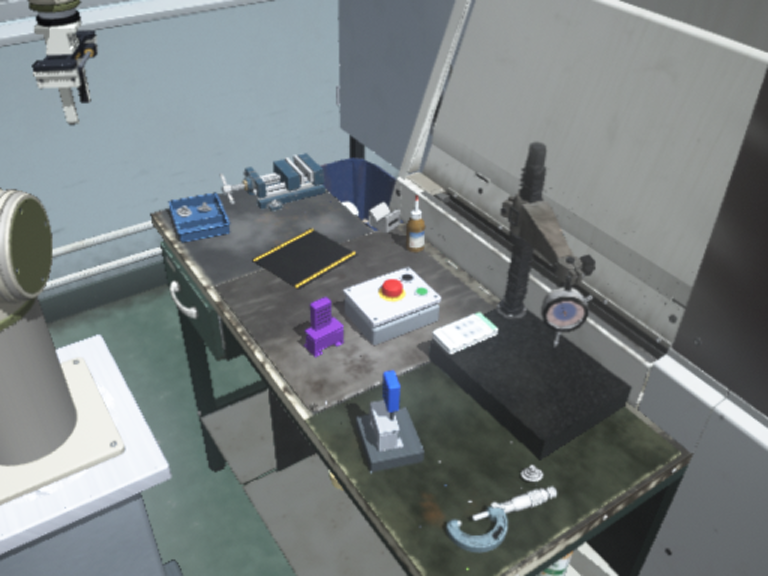

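Scene picture (1.5x pixels): candidates are the blue-gripped steel puller at (422,450) on the dark riser and the purple look-alike at (322,352). The blue grip on steel fits the description. The station's red cap is at (386,295), the mat at (282,260) and the bottle at (393,213). I'll confirm with an enlarged crop.

```bash
python3 - <<'E'
from h import *
a=cam("scene");b=cam("side")
c1=cv2.resize(a["image"][275:355,245:315],(560,640)[::1],interpolation=cv2.INTER_CUBIC)
A=cv2.resize(a["image"][275:355,245:315],None,fx=5,fy=5,interpolation=cv2.INTER_CUBIC)
B=cv2.resize(b["image"][240:320,230:300],None,fx=5,fy=5,interpolation=cv2.INTER_CUBIC)
save("crop_puller.png",np.hstack([A,B]))
for n,c in (("scene",a),("side",b)):
    for nm,lo,hi in (("blue",(108,150,80),(122,255,255)),("red",(0,150,100),(5,255,255)),("red2",(174,150,100),(180,255,255)),("yel",(20,130,120),(35,255,255)),("amber",(8,120,60),(19,255,255)),("green",(60,120,60),(85,255,255))):
        print(n,nm,blobs(c["image"],lo,hi,12)[1])
E
```

```text
scene blue [([274, 284, 16, 30, 288], [281.6, 298.1])]
scene red [([251, 190, 14, 13, 149], [257.6, 196.2])]
scene red2 []
scene yel [([152, 149, 38, 33, 101], [170.5, 164.8]), ([186, 164, 37, 35, 108], [203.6, 181.4]), ([249, 197, 18, 9, 52], [257.7, 202.3])]
scene amber [([259, 136, 9, 9, 39], [262.8, 140.3]), ([250, 196, 8, 8, 12], [252.5, 200.6])]
scene green [([275, 192, 7, 6, 29], [278.2, 194.4])]
side blue [([256, 247, 11, 28, 215], [261.1, 260.3])]
side red [([256, 187, 12, 11, 91], [261.9, 191.4])]
side red2 []
side yel [([169, 153, 39, 21, 77], [188.4, 162.9]), ([197, 168, 40, 24, 89], [216.2, 179.5]), ([253, 194, 16, 6, 21], [259.6, 197.1])]
side amber [([275, 147, 7, 5, 24], [278.2, 148.9])]
side green [([279, 193, 5, 3, 13], [281.0, 193.8])]
```

View pics/crop_puller.png

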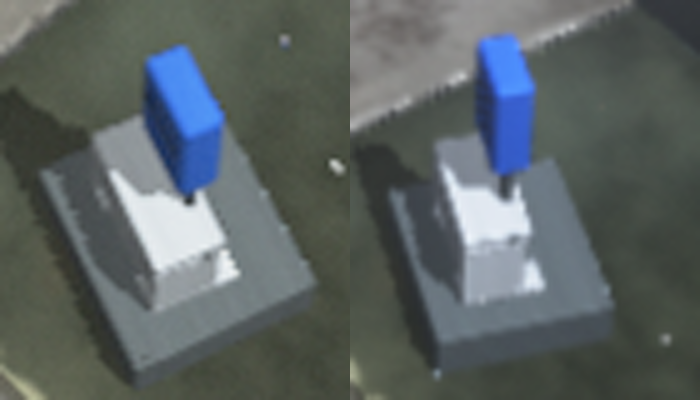

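The crop confirms the blue grip on a steel stirrup standing on a dark riser, with the foot tip to the right at about (230,268), so it opens to the right. Next, rough positions.

```bash
cat >> h.py <<'E'
def go(pos,rv):
    "shift and turn, in command units, from present pose to target"
    s=read_state();Rt=R.from_rotvec(s["orientation"]);
    d=Rt.inv().apply(np.array(pos)-s["tool_pos"])/0.2; t=(Rt.inv()*R.from_rotvec(rv)).as_rotvec()/np.pi
    return np.round(d,3),np.round(t,4)
def down(yaw):
    "tool pointing down with closing line (tool y) at world angle yaw"
    y=np.array([np.cos(yaw),np.sin(yaw),0]);z=np.array([0,0,-1.]);return R.from_matrix(np.c_[np.cross(y,z),y,z])
E
python3 - <<'E'
from h import *
a=cam("scene");b=cam("side")
print("grip",tri(a,(281.6,298.1),b,(261.1,260.3)))
print("cap",tri(a,(257.6,196.2),b,(261.9,191.4)))
print("green",tri(a,(278.2,194.4),b,(281,193.8)),onz(a,278.2,194.4,.054))
print("mat",onz(a,170.5,164.8,.003),onz(a,203.6,181.4,.003),onz(b,188.4,162.9,.003),onz(b,216.2,179.5,.003))
print("bottle",tri(a,(262.8,140.3),b,(278.2,148.9)))
# crop px->image: grip top corners
f=lambda x,y:(245+x/5-.4,275+y/5-.4)
for p in [(148,65),(183,47),(220,112),(186,130),(190,195)]: print(onz(a,*f(*p),.11).round(3))
print("riser", [onz(a,*f(*p),.015).round(3) for p in [(42,172),(135,360),(316,285)]])
w=cam("wrist");print(np.round(w["T"],3).tolist(),w["fx"],w["cx"],w["cy"]);s=read_state()
M=np.eye(4);M[:3,:3]=R.from_rotvec(s["orientation"]).as_matrix();M[:3,3]=s["tool_pos"];print((np.linalg.inv(M)@w["T"]).round(3))
E
```

```text
grip (array([ 0.42474593, -0.28539109,  0.10109334]), np.float64(0.0018779836439073523))
cap (array([ 0.58023029, -0.05924639,  0.06154036]), np.float64(0.0035595509855604335))
green (array([ 0.6248677 , -0.08053982,  0.05008007]), np.float64(0.0018807993749561382)) [ 0.62120057 -0.08291311  0.054     ]
mat [0.52111421 0.22742311 0.003     ] [0.54774575 0.1146405  0.003     ] [0.52210877 0.22694954 0.003     ] [0.5497683  0.11416854 0.003     ]
bottle (array([0.72489948, 0.07456969, 0.0642837 ]), np.float64(0.005119644448118338))
[ 0.425 -0.266  0.11 ]
[ 0.439 -0.269  0.11 ]
[ 0.43  -0.295  0.11 ]
[ 0.417 -0.291  0.11 ]
[ 0.402 -0.308  0.11 ]
riser [array([ 0.401, -0.235,  0.015]), array([ 0.377, -0.31 ,  0.015]), array([ 0.444, -0.337,  0.015])]
[[0.442, 0.859, 0.258, 0.193], [0.897, -0.423, -0.128, 0.574], [-0.001, 0.288, -0.958, 0.385], [0.0, 0.0, 0.0, 1.0]] 268.9255715152769 256.6193479431687 195.11978625729495
[[-0.    -0.958 -0.288  0.08 ]
 [ 1.     0.    -0.001  0.   ]
 [ 0.001 -0.288  0.958  0.019]
 [ 0.     0.     0.     1.   ]]
```

```bash
python3 - <<'E'
from h import *
a=cam("scene");b=cam("side")
print("col top",tri(a,(367,90),b,(358,98)));print("col base",tri(a,(344,203),b,(343,209)))
print("dial",tri(a,(401,216),b,(377,210)))
print("black",onz(a,265.5,184.7,.054),onz(b,271.5,184.5,.054))
print("station view",go((.575,-.06,.37),down(np.radians(-25)).as_rotvec()))
E
```

```text
col top (array([ 0.7292401 , -0.18720068,  0.33143331]), np.float64(0.003844505599048068))
col base (array([ 0.72919462, -0.19601651,  0.03450876]), np.float64(0.005647595743860118))
dial (array([ 0.67443885, -0.34150022,  0.16003511]), np.float64(0.0006736211219989702))
black [ 0.62153297 -0.04013688  0.054     ] [ 0.62495461 -0.04020736  0.054     ]
station view (array([-2.712, -1.998,  0.173]), array([-0.    ,  0.    ,  0.4932]))
```

>>> arm_command(
  increments=[
    [-0.25,-0.18,0.02,0,0,0],
    [-0.5,-0.36,0.03,0,0,0],
    [-0.7,-0.5,0.04,0,0,0],
    [-0.9,-0.66,0.06,0,0,0],
    [-0.9,-0.66,0.06,0,0,0],
  ],
)

```text
t: 1.08
tool_pos: [0.3696, 0.3377, 0.3926]
orientation: [0.719, 3.058, -0.001]
force: [0.5, 1.1, 0.2]
opening: 0.0933
gripper_force: 0.0
```

>>> arm_command(
  increments=[
    [-0.25,-0.18,0.02,0,0,0.05],
    [-0.5,-0.36,0.03,0,0,0.1],
    [-0.75,-0.54,0.04,0,0,0.15],
    [-0.98,-0.66,0.06,0,0,0.2],
    [-0.98,-0.66,0.06,0,0,0.25],
  ],
)

```text
t: 1.7
tool_pos: [0.4872, 0.1332, 0.3806]
orientation: [1.841, 2.545, -0.0]
force: [-0.1, 0.7, 0.3]
opening: 0.0931
gripper_force: 0.0
```

```bash
python3 - <<'E'
from h import *
w=cam("wrist");save("w1.png",w["image"]);s=read_state();print(s["t"],s["tool_pos"],s["orientation"])
print(blobs(w["image"],(20,130,120),(35,255,255),12)[1])
m=blobs(w["image"],(20,130,120),(35,255,255),12)[0]
n,l,st,_=cv2.connectedComponentsWithStats(m)
for i in range(1,n):
    if st[i][4]>60:
        p=np.argwhere(l==i)[:,::-1].astype(np.float32);q=cv2.boxPoints(cv2.minAreaRect(p));print([onz(w,*k,.003).round(4).tolist() for k in q])
for yaw in(0,): print(go((.575,-.06,.37),down(np.radians(yaw)).as_rotvec()))
E
```

```text
1.75 [0.48660792 0.13437357 0.38065491] [-1.84919828e+00 -2.53937410e+00 -2.70925674e-04]
[([250, 109, 118, 14, 583], [307.7, 115.5]), ([244, 196, 108, 12, 458], [296.9, 202.0]), ([78, 276, 32, 55, 756], [89.6, 303.8]), ([409, 277, 7, 10, 33], [411.5, 281.3]), ([418, 278, 18, 52, 279], [429.5, 305.6]), ([412, 317, 10, 12, 67], [416.6, 321.6]), ([261, 319, 30, 20, 183], [275.6, 324.8]), ([368, 344, 144, 28, 3256], [447.8, 358.1])]
[[0.4538, 0.2077, 0.003], [0.4524, 0.2136, 0.003], [0.598, 0.2491, 0.003], [0.6002, 0.2433, 0.003]]
[[0.4814, 0.0947, 0.003], [0.48, 0.1008, 0.003], [0.6263, 0.1363, 0.003], [0.6285, 0.1303, 0.003]]
[[0.2855, -0.196, 0.003], [0.2878, -0.09, 0.003], [0.3261, -0.0874, 0.003], [0.3263, -0.1942, 0.003]]
[[0.7706, 0.0589, 0.003], [0.7897, 0.0679, 0.003], [0.8436, -0.0147, 0.003], [0.8235, -0.0246, 0.003]]
[[0.795, -0.0094, 0.003], [0.8042, -0.0031, 0.003], [0.8191, -0.0225, 0.003], [0.8098, -0.029, 0.003]]
[[0.5671, -0.0916, 0.003], [0.6092, -0.0705, 0.003], [0.6247, -0.1026, 0.003], [0.5817, -0.1242, 0.003]]
[[0.774, -0.128, 0.003], [0.751, -0.0762, 0.003], [0.9711, -0.0045, 0.003], [1.0014, -0.0533, 0.003]]
(array([-1.061,  0.122,  0.053]), array([-0.    , -0.0001,  0.0993]))
```

>>> arm_command(
  increments=[
    [-0.25,0.03,0.01,0,0,0.05],
    [-0.5,0.06,0.02,0,0,0.1],
    [-0.75,0.1,0.04,0,0,0.1],
    [-1,0.12,0.05,0,0,0.1],
    [-1,0.12,0.05,0,0,0.1],
  ],
)

```text
t: 2.38
tool_pos: [0.5737, -0.048, 0.3704]
orientation: [2.206, 2.236, -0.001]
force: [0.6, 1.0, 0.1]
opening: 0.0929
gripper_force: 0.0
```

```bash
python3 - <<'E'
from h import *
w=cam("wrist");save("w2.png",w["image"],1.5);s=read_state();print(s["t"],s["tool_pos"],s["orientation"])
r=cv2.inRange(cv2.cvtColor(w["image"],cv2.COLOR_RGB2HSV),(0,130,60),(7,255,255))
c=max(cv2.findContours(r,0,1)[0],key=cv2.contourArea);e=cv2.fitEllipse(c);print(e)
print("cap at rim-height edges",onz(w,*e[0],.065))
print(blobs(w["image"],(50,80,40),(90,255,255),12)[1])
E
```

```text
2.425 [ 0.57327258 -0.04651397  0.37042808] [-2.20510093e+00 -2.23659239e+00  1.33114006e-05]
((262.9775390625, 203.1105194091797), (20.911657333374023, 27.1540470123291), 72.50361633300781)
cap at rim-height edges [ 0.58138014 -0.06289629  0.065     ]
[([290, 210, 16, 15, 186], [297.7, 217.1])]
```

View pics/w2.png

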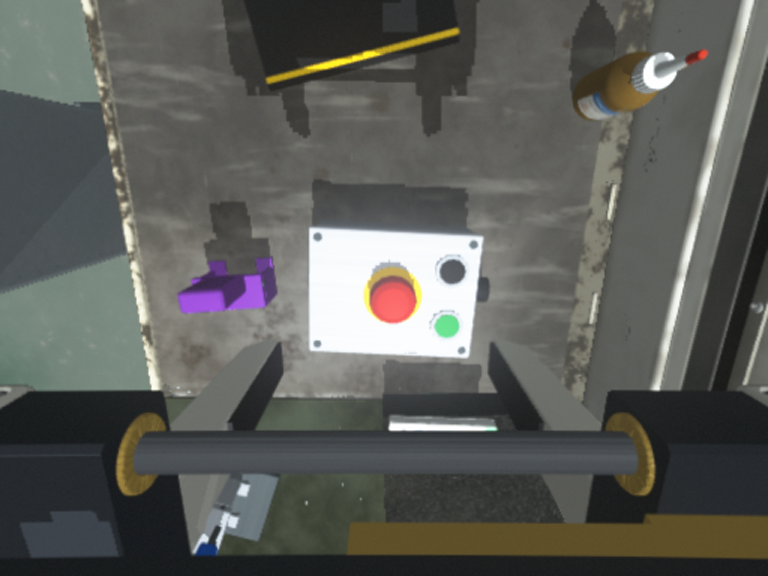

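Wrist view (1.5x): station plate corners at about (310,228), (483,237), (469,357) and (309,351), and the cap at (392,299). The green and black buttons are on the right, so station +x is about world +x. The purple look-alike at (230,285) lies outside the approach.

```bash
python3 - <<'E'
from h import *
w=cam("wrist");im=w["image"]
hsv=cv2.cvtColor(im,cv2.COLOR_RGB2HSV)
P=[onz(w,u/1.5,v/1.5,.052)[:2] for u,v in [(310,228),(483,237),(469,357),(309,351)]]
print(np.round(P,4).tolist(),np.mean(P,0))
S=[onz(w,u/1.5,v/1.5,.052)[:2] for u,v in [(317,237),(474,244),(463,350),(317,344)]]
print(np.round(S,4).tolist(),np.mean(S,0), [np.degrees(np.arctan2(*(S[i]-S[j])[::-1])) for i,j in((1,0),(2,3))])
print("buttons",onz(w,297.7,217.1,.055),onz(w,302,180.5,.055))
# cap top
print("cap",onz(w,262,198.7,.0745),onz(w,262,198.7,.065))
s=read_state()
print(go((.425,-.285,.37),down(np.radians(-18)).as_rotvec()))
E
```

```text
[[0.5176, -0.0067], [0.6459, -0.0116], [0.6427, -0.1094], [0.5129, -0.1059]] [ 0.57975999 -0.05840316]
[[0.5225, -0.0133], [0.6396, -0.0169], [0.6374, -0.1033], [0.5195, -0.0997]] [ 0.57977106 -0.05829073] [np.float64(-1.7620728100549652), np.float64(-1.742660821055301)]
buttons [ 0.6224271  -0.08126781  0.055     ] [ 0.62472104 -0.03688851  0.055     ]
cap [ 0.57939231 -0.05298752  0.0745    ] [ 0.57963156 -0.05597619  0.065     ]
(array([-1.186, -0.758,  0.002]), array([-0.0002, -0.0002,  0.1048]))
```

>>> arm_command(
  increments=[
    [-0.25,-0.19,0,0,0,0.03],
    [-0.5,-0.38,0,0,0,0.06],
    [-0.75,-0.57,0,0,0,0.1],
    [-1,-0.75,0,0,0,0.1],
    [-1,-0.75,0,0,0,0.1],
  ],
)

```text
t: 3.1
tool_pos: [0.4239, -0.2497, 0.3712]
orientation: [2.531, 1.86, -0.0]
force: [-0.5, 0.5, 0.2]
opening: 0.0928
gripper_force: 0.0
```

```bash
python3 - <<'E'
from h import *
w=cam("wrist");save("w3.png",w["image"][150:384,130:400],2.5);s=read_state();print(s["t"],s["tool_pos"],s["orientation"])
m,bl=blobs(w["image"],(108,150,60),(122,255,255),30);print(bl)
E
```

```text
3.15 [ 0.42507931 -0.24825519  0.37113541] [2.52969767e+00 1.86192907e+00 1.20086983e-03]
[([259, 213, 18, 47, 302], [266.3, 226.6])]
```

View pics/w3.png

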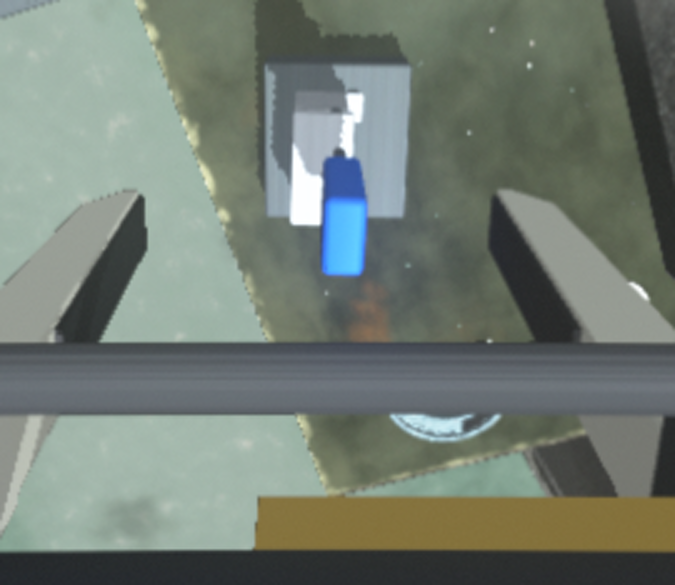

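Crop (2.5x, offset 130,150): grip top face corners at (329,198), (366,198), (363,275) and (323,275). The foot tip at (355,105) is on the right, so the puller's +x points right, along tool +y.

```bash
python3 - <<'E'
from h import *
w=cam("wrist");b=cam("side");a=cam("scene")
f=lambda u,v:(130+u/2.5-.3,150+v/2.5-.3)
for z in (.115,.1245,.13):
    P=np.array([onz(w,*f(*p),z)[:2] for p in [(329,198),(366,198),(363,275),(323,275)]])
    print(z,P.mean(0).round(4),[np.linalg.norm(P[i]-P[(i+1)%4]).round(4) for i in range(4)],np.degrees(np.arctan2(*(P[0]+P[1]-P[2]-P[3])[::-1])).round(1))
for z in (.005,.02,.035):
    P=np.array([onz(w,*f(*p),z)[:2] for p in [(265,65),(410,66),(404,216),(266,217)]])
    print(z,P.mean(0).round(4),[np.linalg.norm(P[i]-P[(i+1)%4]).round(4) for i in range(4)],np.degrees(np.arctan2(*(P[1]-P[0])[::-1])),np.degrees(np.arctan2(*(P[1]+P[0]-P[2]-P[3])[::-1])))
# heights: top centre of grip matched scene/side/wrist
g=lambda x,y:(245+x/5-.4,275+y/5-.4); k=lambda x,y:(230+(x-350)/5-.4,240+y/5-.4)
tw=f(345,236.5);ts=g(184,88);td=k(505,66)
print("top",tri(w,tw,a,ts),tri(w,tw,b,td))
# bottom of grip front edge: scene (190,195)-> lowest corner ; side (515,172)
print("corner bot",tri(a,g(190,194),b,k(500,170)), "corner top",tri(a,g(186,130),b,k(500,92)))
E
```

```text
0.115 [ 0.4238 -0.2906] [np.float64(0.0142), np.float64(0.0331), np.float64(0.0159), np.float64(0.0332)] 70.3
0.1245 [ 0.4248 -0.2858] [np.float64(0.0136), np.float64(0.0318), np.float64(0.0152), np.float64(0.0318)] 70.3
0.13 [ 0.4254 -0.2831] [np.float64(0.0133), np.float64(0.031), np.float64(0.0149), np.float64(0.0311)] 70.3
0.005 [ 0.4234 -0.2904] [np.float64(0.0765), np.float64(0.0866), np.float64(0.0779), np.float64(0.0878)] -17.720855107046287 72.25836022017633
0.02 [ 0.4246 -0.2852] [np.float64(0.0732), np.float64(0.0829), np.float64(0.0746), np.float64(0.084)] -17.72085510704629 72.25836022017636
0.035 [ 0.4257 -0.2801] [np.float64(0.0699), np.float64(0.0791), np.float64(0.0712), np.float64(0.0802)] -17.720855107046305 72.25836022017637
top (array([ 0.42367805, -0.28536275,  0.12342754]), np.float64(0.0024619367076449965)) (array([ 0.42417293, -0.28596887,  0.12306709]), np.float64(0.0011299701693809183))
corner bot (array([ 0.41179335, -0.30081465,  0.08466307]), np.float64(0.0011367683835643645)) corner top (array([ 0.41360088, -0.29570707,  0.12237076]), np.float64(0.0018104135830871086))
```

```bash
python3 - <<'E'
from h import *
s=read_state();print(s["tool_pos"],go((.4243,-.2856,.269),down(np.radians(-18.5)).as_rotvec()))
E
```

```text
[ 0.42647978 -0.24669465  0.37090175] (array([-0.189,  0.046,  0.509]), array([ 0.0002, -0.0002,  0.008 ]))
```

>>> arm_command(
  increments=[
    [-0.15,0.04,0,0,0,0.008],
    [-0.19,0.05,0,0,0,0.008],
    [-0.19,0.05,0.1,0,0,0.008],
    [-0.19,0.05,0.2,0,0,0.008],
    [-0.19,0.05,0.2,0,0,0.008],
  ],
  fingers=-1,
  force=50,
)

```text
t: 3.92
tool_pos: [0.424, -0.286, 0.3289]
orientation: [-2.547, -1.832, 0.001]
force: [-0.0, 0.2, 0.3]
opening: 0.0929
gripper_force: 0.0
```

```bash
python3 - <<'E'
from h import *
w=cam("wrist");s=read_state();print(s["tool_pos"],go((.4243,-.2856,.269),down(np.radians(-18.5)).as_rotvec()))
m,bl=blobs(w["image"],(108,150,60),(122,255,255),30);print(bl)
v=w["image"];hs=cv2.cvtColor(v,cv2.COLOR_RGB2HSV)
c=cv2.findContours(cv2.inRange(hs,(108,150,150),(122,255,255)),0,1)[0];c=max(c,key=cv2.contourArea);r=cv2.boxPoints(cv2.minAreaRect(c));print(r.tolist())
P=np.array([onz(w,*k,.1235)[:2] for k in r]);print(P.round(4).tolist(),P.mean(0))
E
```

```text
[ 0.42423775 -0.28644243  0.33019608] (array([ 0.004, -0.001,  0.306]), array([-0.0006, -0.0003, -0.0003]))
[([246, 194, 22, 55, 373], [255.8, 207.8])]
[[245.01104736328125, 247.79005432128906], [247.88397216796875, 193.2044219970703], [268.56353759765625, 194.29283142089844], [265.69061279296875, 248.8784637451172]]
[[0.4096, -0.2993], [0.4259, -0.2587], [0.4398, -0.2642], [0.4243, -0.3052]] [ 0.4249159  -0.28186633]
```

>>> arm_command(
  increments=[
    [0,0,0.1,0,0,0.006],
    [0,0,0.2,0,0,0.006],
    [0,0,0.28,0,0,0.006],
    [0,0,0.306,0,0,0.006],
    [0,0,0.306,0,0,0.006],
  ],
)

```text
t: 4.6
tool_pos: [0.424, -0.2876, 0.2697]
orientation: [-2.569, -1.808, 0.0]
force: [0.2, 0.3, -0.6]
opening: 0.093
gripper_force: 0.0
```

>>> arm_command(
  increments=[
    [0,0,0,0,0,0],
    [0,0,0,0,0,0],
    [0,0,0,0,0,0],
    [0,0,0,0,0,0],
    [0,0,0,0,0,0],
  ],
  fingers=1,
  force=20,
)

```text
t: 5.22
tool_pos: [0.4238, -0.2876, 0.2696]
orientation: [2.569, 1.808, 0.0]
force: [0.0, -0.2, -0.5]
opening: 0.0474
gripper_force: 0.0
```

>>> arm_command(
  increments=[
    [0,0,0,0,0,0],
    [0,0,0,0,0,0],
    [0,0,0,0,0,0],
    [0,0,0,0,0,0],
    [0,0,0,0,0,0],
  ],
  fingers=1,
  force=50,
)

```text
t: 5.85
tool_pos: [0.4238, -0.2876, 0.2693]
orientation: [-2.569, -1.807, 0.0]
force: [0.3, 0.2, -2.2]
opening: 0.0159
gripper_force: 50.0
```

>>> arm_command(
  increments=[
    [0,0,-0.1,0,0,0],
    [0,0,-0.3,0,0,0],
    [0,0,-0.5,0,0,0],
    [0,0,-0.6,0,0,0],
    [0,0,-0.6,0,0,0],
  ],
)

```text
t: 6.48
tool_pos: [0.4242, -0.2879, 0.3907]
orientation: [2.567, 1.806, 0.001]
force: [0.4, 0.0, -1.8]
opening: 0.0155
gripper_force: 50.0
```

```bash
python3 - <<'E'
from h import *
s=read_state();print(s["tool_pos"],s["force"],s["opening"]);print(go((.542,-.057,.38),down(np.radians(-1.8)).as_rotvec()))
E
```

```text
[ 0.42418065 -0.28793651  0.39069838] [ 0.36797767  0.03970628 -1.75368276] 0.015529505996932726
(array([1.286, 0.164, 0.053]), array([ 0.0008,  0.0004, -0.0997]))
```

>>> arm_command(
  increments=[
    [0.2,0.03,0,0,0,-0.02],
    [0.4,0.05,0,0,0,-0.04],
    [0.6,0.08,0,0,0,-0.06],
    [0.8,0.1,0,0,0,-0.08],
    [1,0.13,0,0,0,-0.0997],
  ],
)

```text
t: 7.1
tool_pos: [0.5158, -0.1068, 0.3868]
orientation: [-2.252, -2.186, 0.003]
force: [0.2, -0.4, -0.7]
opening: 0.0157
gripper_force: 50.0
```

```bash
python3 - <<'E'
from h import *
s=read_state();print(s["tool_pos"],s["force"],s["opening"]);print(go((.537,-.057,.345),down(np.radians(-1.8)).as_rotvec()))
w=cam("wrist");save("w4.png",w["image"][130:384,130:400],2.2)
E
```

```text
[ 0.51579643 -0.10681677  0.38676993] [ 0.21197931 -0.41098228 -0.67336828] 0.01568896007669777
(array([0.252, 0.099, 0.209]), array([-0.0011, -0.0003,  0.0006]))
```

View pics/w4.png

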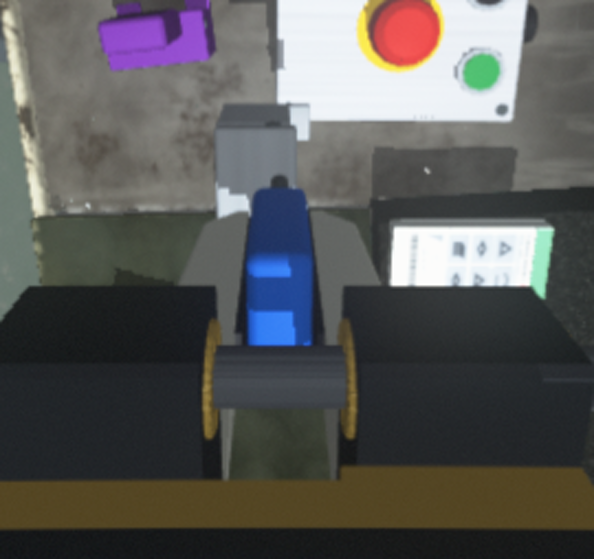

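View (2.2x, offset 130,130): the puller's foot tip is right of the +y leg, with its outer corner at (309,105) and inner corner at (309,139). The grip is square in the pads and the cap is at (400,30).

```bash
python3 - <<'E'
from h import *
w=cam("wrist");s=read_state();im=w["image"]
g=cv2.cvtColor(im,cv2.COLOR_RGB2GRAY)
# local zoom edges around foot tip
u0,v0=130+309/2.2,130+105/2.2;print(u0,v0)
print(g[int(v0)-4:int(v0)+22,int(u0)-8:int(u0)+5])
print(g[int(v0)-4:int(v0)+8,210:262:4])
Rt=R.from_rotvec(s["orientation"])
for z in(.130,.1355,.141):
    for p in[(u0,v0),(u0,130+139/2.2)]:
        print(z,(Rt.inv().apply(onz(w,*p,z)-s["tool_pos"])*1e3).round(1))
E
```

```text
270.45454545454544 177.72727272727272
[[247 247 247 247 247 247 247 247 247 247 247 247 247]
 [246 246 246 246 246 246 247 247 247 247 247 247 247]
 [244 244 244 244 244 244 245 245 246 246 246 246 246]
 [224 223 224 224 224 224 224 226 237 244 246 246 246]
 [165 167 169 167 168 168 168 175 222 244 247 247 247]
 [190 198 199 199 201 200 201 204 221 246 249 249 249]
 [215 223 224 224 224 224 224 226 222 244 248 248 248]
 [219 227 228 228 228 228 228 228 222 243 247 247 247]
 [220 228 229 229 229 229 229 230 221 242 246 246 246]
 [220 229 230 230 231 231 231 231 222 243 247 247 247]
 [221 230 232 231 232 231 232 232 222 244 247 247 247]
 [221 231 232 232 232 232 233 232 223 244 247 247 247]
 [218 230 231 232 232 232 233 233 225 242 236 235 245]
 [185 205 221 230 232 233 233 234 229 241 226 223 242]
 [114 136 186 228 233 234 234 235 222 230 230 231 233]
 [114 118 157 225 233 233 234 233 196 183 183 183 184]
 [129 127 139 221 232 233 233 231 180 153 151 151 150]
 [134 131 142 222 232 233 234 231 176 149 146 146 146]
 [135 132 142 223 232 234 234 231 175 149 147 146 145]
 [134 132 141 221
[... 485 characters left out ...]
140 131 110 108 120 132 128 142 144 145 192 244]
 [127 138 130 111 114 125 121 120 129 129 130 168 223]
 [125 128 132 112 123 133  98  99 101  99 102 114 138]
 [122 119 132 112 130 137  90  92  91  93  94  98 100]
 [123 118 130 116 133 134  89  92  92  93  95  97  97]
 [134 119 130 126 133 121  90  91  92  93  94  97  98]
 [137 118 130 135 132 106  90  91  92  93  95  97  97]
 [137 117 132 136 128  97  90  91  91  94  94  96  97]
 [134 120 133 129 125  92  89  92  92  93  94  96  98]
 [127 118 131 116 123  90  92  93  93  95  94  92  98]]
0.13 [ 27.7  13.7 256.8]
0.13 [ 13.1  14.  256.8]
0.1355 [ 29.   13.5 251.3]
0.1355 [ 14.8  13.7 251.3]
0.141 [ 30.2  13.2 245.8]
0.141 [ 16.4  13.4 245.8]
```

>>> arm_command(
  increments=[
    [0.1,0.04,0.08,0,0,0],
    [0.2,0.08,0.16,0,0,0],
    [0.25,0.1,0.2,0,0,0],
    [0.25,0.1,0.23,0,0,0],
    [0.25,0.1,0.23,0,0,0],
  ],
)

```text
t: 7.82
tool_pos: [0.5371, -0.0595, 0.3429]
orientation: [-2.256, -2.185, 0.002]
force: [-0.8, -0.8, -1.3]
opening: 0.0159
gripper_force: 50.0
```

```bash
python3 - <<'E'
from h import *
s=read_state();print(s["t"],s["tool_pos"],s["force"],s["orientation"])
w=cam("wrist");im=w["image"];save("w5.png",im[120:290,190:390],4)
E
```

```text
7.825 [ 0.53710845 -0.05949427  0.34290023] [-0.77292879 -0.81449435 -1.25373964] [-2.25612364e+00 -2.18515086e+00  1.55068273e-03]
```

View pics/w5.png

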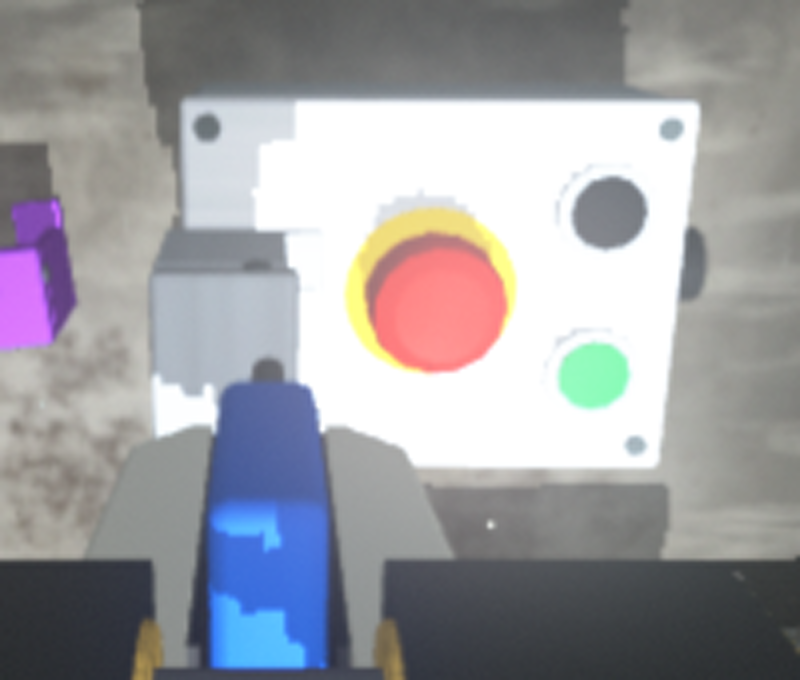

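Crop (4x, offset 190,120): yellow ring on the plate, left edge at (346,295), right at (516,295), top at (430,207). The cap is at (440,308). The foot tip corners are at about (322,231) and (320,290).

```bash
python3 - <<'E'
from h import *
from scipy.optimize import least_squares
s=read_state();w=cam("wrist");im=w["image"]
Rt=R.from_rotvec(s["orientation"]);loc=lambda p:Rt.inv().apply(p-s["tool_pos"])*1e3
m,_=blobs(im,(20,90,120),(35,255,255))
c=max(cv2.findContours(m[150:230,260:340],cv2.RETR_EXTERNAL,cv2.CHAIN_APPROX_NONE)[0],key=cv2.contourArea)[:,0]+[260,150]
h=cv2.convexHull(c.astype(np.int32))[:,0]
P=np.array([loc(onz(w,*p,.052))[:2] for p in c])
P=P[P[:,0]>np.median(P[:,0])]   # far (upper) half only
f=least_squares(lambda q:np.hypot(*(P-q[:2]).T)-q[2],[*P.mean(0),20],loss="soft_l1",f_scale=.5)
# keep outer points only
for _ in range(3):
    r=np.hypot(*(P-f.x[:2]).T)-f.x[2];Q=P[r>-1.0]
    f=least_squares(lambda q:np.hypot(*(Q-q[:2]).T)-q[2],f.x,loss="soft_l1",f_scale=.5)
print("ring centre tool xy",f.x.round(2),len(Q))
r=cv2.inRange(cv2.cvtColor(im,cv2.COLOR_RGB2HSV),(0,100,60),(8,255,255));c=max(cv2.findContours(r,0,1)[0],key=cv2.contourArea)[:,0]
print("red bbox",c.min(0),c.max(0))
C=lambda z:loc(onz(w,(c.min(0)[0]+c.max(0)[0])/2,(c.min(0)[1]+c.max(0)[1])/2,z));print(C(.065),C(.070))
z=.343-.2545+.0035
for p in[(322,231),(320,290)]:print("foot",loc(onz(w,190+p[0]/4,120+p[1]/4,z)).round(1))
g=cv2.cvtColor(im,cv2.COLOR_RGB2GRAY);print(g[172:198,262:276])
print("screws",[ (loc(onz(w,190+u/4,120+v/4,.052))).round(1).tolist() for u,v in[(207,127),(672,129),(636,445)]])
E
```

```text
ring centre tool xy [ 2.4  42.51 21.19] 48
red bbox [282 185] [315 212]
[ -1.01347465  42.7428863  278.50695521] [  0.56020839  41.9251588  273.50670664]
foot [ 26.8  12.7 251.5]
foot [ 13.2  12.4 251.5]
[[255 255 255 255 255 255 255 255 255 255 255 255 255 255]
 [255 255 255 255 255 255 255 255 255 255 255 255 255 255]
 [255 255 255 255 255 255 255 255 255 255 255 255 255 255]
 [255 255 255 255 255 255 255 255 255 255 255 255 255 255]
 [254 254 254 254 254 254 254 254 255 255 255 255 255 255]
 [231 232 233 240 241 242 242 243 252 255 255 255 255 255]
 [199 203 213 242 247 247 247 247 250 255 255 255 255 255]
 [234 240 243 253 253 254 254 254 253 255 255 255 255 255]
 [252 253 254 254 254 254 254 254 254 255 255 255 255 255]
 [253 254 254 254 254 254 254 254 254 255 255 255 255 255]
 [253 254 254 254 254 254 254 254 254 255 255 255 255 255]
 [253 254 255 255 255 255 255 255 254 255 255 255 255 255]
 [253 255 255 255 255 255 255 255 254 255 255 255 255 255]
 [253 254 255 255 255 255 255 255 254 255 255 255 255 255]
 [240 249 253 254 255 255 255 255 254 255 255 255 255 255]
 [168 194 243 254 255 255 255 255 254 255 255 255 255 255]
 [166 173 222 254 255 255 255 255 254 255 255 255 255 255]
 [187 187 203 253 255 255 255 255 254 255 255 255 255 255]
 [194 191 206 253 255 255 255 255 253 255 255 255 255 254]
 [196 193 207 253 255 255 253 253 253 255 255 255 255 253]
 [196 191 207 254 255 255 252 252 253 255 255 255 255 252]
 [196 191 209 254 255 255 255 255 255 255 255 255 255 252]
 [196 192 212 255 255 255 255 255 255 255 255 255 255 253]
 [196 192 213 255 255 255 255 255 255 255 255 255 255 253]
 [196 191 214 255 255 255 255 255 255 255 255 255 255 254]
 [196 191 214 255 255 255 255 255 255 255 255 255 255 255]]
screws [[44.3, -14.6, 291.5], [43.7, 102.5, 291.5], [-42.9, 102.0, 291.5]]
```

>>> arm_command(
  increments=[
    [0,0,0.05,0,0,0],
    [0,0,0.1,0,0,0],
    [0,0,0.14,0,0,0],
    [0,0,0.145,0,0,0],
    [0,0,0.145,0,0,0],
  ],
)

```text
t: 8.55
tool_pos: [0.5375, -0.0588, 0.3145]
orientation: [-2.256, -2.186, 0.0]
force: [-0.6, 0.1, -2.1]
opening: 0.0156
gripper_force: 50.0
```

```bash
python3 - <<'E'
from h import *
s=read_state();print(s["t"],s["tool_pos"],s["force"],s["orientation"])
a=cam("scene");b=cam("side");w=cam("wrist")
A=cv2.resize(a["image"][160:240,215:295],None,fx=5,fy=5,interpolation=cv2.INTER_CUBIC)
B=cv2.resize(b["image"][165:245,220:300],None,fx=5,fy=5,interpolation=cv2.INTER_CUBIC)
save("sb.png",np.hstack([A,B]))
g=cv2.cvtColor(w["image"],cv2.COLOR_RGB2GRAY);print(g[172:196,262:276])
E
```

```text
8.55 [ 0.53747894 -0.05882761  0.31449262] [-0.63803895  0.12526002 -2.06070333] [-2.25592438e+00 -2.18622623e+00  1.90929761e-04]
[[215 215 215 214 216 220 231 255 255 255 255 255 255 255]
 [212 213 212 211 219 245 250 255 255 255 255 255 255 255]
 [211 211 210 211 224 254 255 255 255 255 255 255 255 255]
 [207 208 209 209 223 254 255 255 255 255 255 255 255 255]
 [195 195 196 196 210 251 253 253 254 255 255 255 255 255]
 [193 198 198 199 203 228 232 234 247 254 255 255 255 255]
 [232 238 238 239 239 241 241 241 245 254 255 255 255 255]
 [248 251 251 251 251 252 252 252 251 255 255 255 255 255]
 [249 252 253 253 253 253 253 253 253 255 255 255 255 255]
 [250 253 253 253 253 253 253 253 253 255 255 255 255 255]
 [250 253 253 253 253 253 253 253 253 255 255 255 255 255]
 [250 253 253 253 253 253 253 253 253 255 255 255 255 255]
 [250 253 253 253 253 253 254 254 253 255 255 255 255 255]
 [250 253 253 253 254 254 254 254 253 255 255 255 255 255]
 [234 245 251 253 254 254 254 254 252 255 255 255 255 255]
 [155 181 235 253 254 254 254 254 252 255 255 255 255 255]
 [153 160 211 252 254 254 254 254 252 255 255 255 255 255]
 [174 173 189 251 254 254 254 254 252 255 255 255 255 255]
 [181 179 191 251 253 254 254 254 252 255 255 255 255 255]
 [182 180 193 251 254 254 254 254 252 255 255 255 255 255]
 [184 178 195 252 254 254 254 254 254 255 255 255 255 255]
 [183 178 198 253 255 255 255 255 255 255 255 255 255 255]
 [183 179 200 254 255 255 255 255 255 255 255 255 255 255]
 [183 178 198 254 255 255 255 255 255 255 255 255 255 255]]
```

View pics/sb.png

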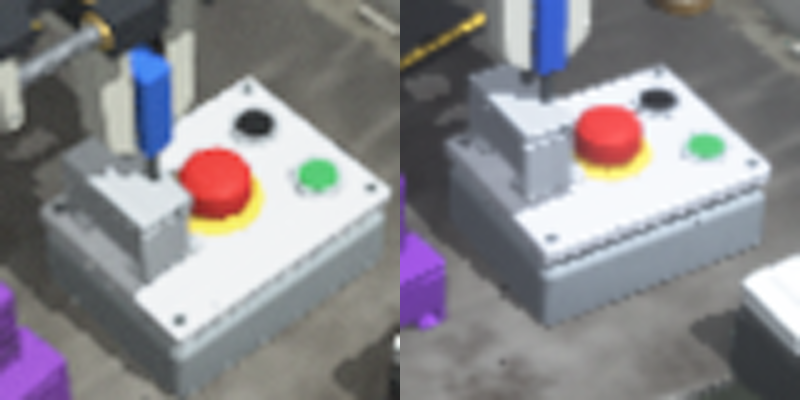

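Pictures (5x; scene on the left, side on the right): the puller stands just behind the cap over the plate. The -y leg's lower back corner is at scene (148,280) and side (527,195). The near screw is at scene (180,320) and side (550,238).

```bash
python3 - <<'E'
from h import *
s=read_state()
a=cam("scene");b=cam("side");w=cam("wrist")
f=lambda u,v:(215+u/5-.4,160+v/5-.4);k=lambda u,v:(220+(u-400)/5-.4,165+v/5-.4)
for n,p,q in[("leg back bot",(148,282),(527,196)),("leg front bot",(188,248),(568,188)),("screw -x-y",(180,320),(550,238)),("screw +x-y",(371,188),(753,163)),("screw +x+y",(248,89),(660,72)),("green",(319,175),(706,147))]:
    print(n,tri(a,f(*p),b,k(*q)))
E
```

```text
leg back bot (array([ 0.51445195, -0.08630657,  0.06936852]), np.float64(0.0016319737810827591))
leg front bot (array([ 0.54919391, -0.07154594,  0.04989362]), np.float64(0.0008845374306468027))
screw -x-y (array([ 0.51895476, -0.10055345,  0.05177122]), np.float64(0.0007976160676810204))
screw +x-y (array([ 0.63659641, -0.10340177,  0.04966123]), np.float64(0.0017702616888816771))
screw +x+y (array([ 0.63854123, -0.01941764,  0.05264228]), np.float64(0.0024517186419379944))
green (array([ 0.62368204, -0.08185923,  0.05101811]), np.float64(0.0010792220323067815))
```

>>> arm_command(
  increments=[
    [0,0,0.005,0,0,0],
    [0,0,0.01,0,0,0],
    [0,0,0.015,0,0,0],
    [0,0,0.018,0,0,0],
    [0,0,0.018,0,0,0],
  ],
)

```text
t: 9.48
tool_pos: [0.5374, -0.0589, 0.3108]
orientation: [-2.256, -2.186, 0.0]
force: [0.8, -0.2, -1.4]
opening: 0.0157
gripper_force: 50.0
```

```bash
cat > t.py <<'E'
from h import *
s=read_state();w=cam("wrist");im=w["image"];print(s["t"],s["tool_pos"].round(5),s["force"].round(2),s["wrist_torque"].round(3))
g=cv2.cvtColor(im,cv2.COLOR_RGB2GRAY);print(g[168:182,258:274])
E
python3 t.py
```

```text
9.475 [ 0.53744 -0.05888  0.31085] [ 0.81 -0.21 -1.39] [-0.059  0.042  0.009]
[[214 214 214 215 216 216 215 216 216 217 229 255 255 255 255 255]
 [215 215 215 215 216 216 216 217 215 216 228 255 255 255 255 255]
 [214 214 214 216 216 217 216 216 217 217 229 255 255 255 255 255]
 [215 216 216 216 217 216 218 217 217 217 229 254 255 255 255 255]
 [216 216 217 217 218 218 219 218 218 218 226 253 255 255 255 255]
 [216 215 216 216 217 217 217 218 218 222 224 238 255 255 255 255]
 [213 214 214 214 214 216 215 215 221 245 249 251 255 255 255 255]
 [212 212 213 213 212 213 212 213 221 251 255 255 255 255 255 255]
 [195 195 195 197 198 199 200 200 202 221 252 254 254 255 255 255]
 [159 158 161 178 196 201 201 202 203 208 230 237 249 255 255 255]
 [135 137 146 195 235 240 240 241 242 242 243 243 247 255 255 255]
 [133 134 146 214 249 252 252 252 253 253 253 253 253 255 255 255]
 [133 134 144 208 251 253 253 253 253 253 253 253 253 255 255 255]
 [134 135 142 194 251 253 253 253 253 253 253 253 253 255 255 255]]
```

>>> arm_command(
  increments=[
    [0,0,0.001,0,0,0],
    [0,0,0.002,0,0,0],
    [0,0,0.003,0,0,0],
    [0,0,0.0035,0,0,0],
    [0,0,0.0035,0,0,0],
  ],
)

```text
t: 10.15
tool_pos: [0.5375, -0.0589, 0.3102]
orientation: [2.256, 2.186, 0.0]
force: [-0.2, -0.7, -1.7]
opening: 0.0157
gripper_force: 50.0
```

>>> arm_command(
  increments=[
    [0,0,0.001,0,0,0],
    [0,0,0.002,0,0,0],
    [0,0,0.003,0,0,0],
    [0,0,0.0035,0,0,0],
    [0,0,0.0035,0,0,0],
  ],
)

```text
t: 10.78
tool_pos: [0.5374, -0.0589, 0.3095]
orientation: [-2.256, -2.186, 0.0]
force: [0.1, -0.5, -1.5]
opening: 0.0157
gripper_force: 50.0
```

>>> arm_command(
  increments=[
    [0,0,0.001,0,0,0],
    [0,0,0.002,0,0,0],
    [0,0,0.003,0,0,0],
    [0,0,0.0035,0,0,0],
    [0,0,0.0035,0,0,0],
  ],
)

```text
t: 11.4
tool_pos: [0.5375, -0.0589, 0.3088]
orientation: [2.256, 2.186, -0.0]
force: [-0.0, -0.3, -1.6]
opening: 0.0158
gripper_force: 50.0
```

>>> arm_command(
  increments=[
    [0,0,0.001,0,0,0],
    [0,0,0.002,0,0,0],
    [0,0,0.003,0,0,0],
    [0,0,0.0035,0,0,0],
    [0,0,0.0035,0,0,0],
  ],
)

```text
t: 12.02
tool_pos: [0.5375, -0.0589, 0.3081]
orientation: [-2.256, -2.186, 0.0]
force: [0.1, -0.5, -2.6]
opening: 0.0157
gripper_force: 50.0
```

>>> arm_command(
  increments=[
    [0,0,0.001,0,0,0],
    [0,0,0.002,0,0,0],
    [0,0,0.003,0,0,0],
    [0,0,0.0035,0,0,0],
    [0,0,0.0035,0,0,0],
  ],
)

```text
t: 12.65
tool_pos: [0.5375, -0.0589, 0.3074]
orientation: [-2.256, -2.186, 0.0]
force: [-0.0, -0.5, -0.9]
opening: 0.0159
gripper_force: 50.0
```

```bash
cat > f.py <<'E'
from h import *
F=[]
for _ in range(8): cam("side");F.append(np.r_[read_state()["force"],read_state()["wrist_torque"]])
print(np.mean(F,0).round(3),np.std(F,0).round(2),read_state()["tool_pos"].round(5))
E
python3 f.py
```

```text
[-0.035  0.147 -1.407 -0.054  0.058 -0.003] [0.27 0.57 0.57 0.04 0.02 0.04] [ 0.53747 -0.05886  0.30744]
```

Not touching yet (free value about -1.6).

>>> arm_command(
  increments=[
    [0,0,0.001,0,0,0],
    [0,0,0.002,0,0,0],
    [0,0,0.003,0,0,0],
    [0,0,0.003,0,0,0],
    [0,0,0.003,0,0,0],
  ],
)

```text
t: 13.68
tool_pos: [0.5375, -0.0589, 0.3068]
orientation: [2.256, 2.186, 0.0]
force: [0.9, 0.5, -2.5]
opening: 0.0159
gripper_force: 50.0
```

>>> arm_command(
  increments=[
    [0,0,0.001,0,0,0],
    [0,0,0.002,0,0,0],
    [0,0,0.003,0,0,0],
    [0,0,0.003,0,0,0],
    [0,0,0.003,0,0,0],
  ],
)

```text
t: 14.3
tool_pos: [0.5375, -0.0589, 0.3063]
orientation: [2.256, 2.186, -0.0]
force: [-0.2, 0.1, -1.0]
opening: 0.0155
gripper_force: 50.0
```

>>> arm_command(
  increments=[
    [0,0,0.001,0,0,0],
    [0,0,0.002,0,0,0],
    [0,0,0.0025,0,0,0],
    [0,0,0.003,0,0,0],
    [0,0,0.003,0,0,0],
  ],
)

```text
t: 14.92
tool_pos: [0.5374, -0.0589, 0.3056]
orientation: [-2.256, -2.186, 0.0]
force: [0.1, -0.5, -0.7]
opening: 0.0155
gripper_force: 50.0
```

```bash
python3 f.py; python3 t.py
```

```text
[-0.194 -0.168 -1.365 -0.052  0.064  0.006] [0.19 0.43 0.34 0.04 0.02 0.03] [ 0.53746 -0.05886  0.30564]
15.325 [ 0.53746 -0.05886  0.30564] [-0.07  0.1  -0.62] [-0.068  0.038  0.027]
[[196 196 196 197 197 197 204 240 253 254 254 254 254 254 254 254]
 [196 196 197 197 197 197 212 252 254 254 254 254 254 254 254 254]
 [197 196 196 197 197 197 209 245 249 249 250 254 254 254 254 254]
 [195 196 196 197 197 197 198 207 211 210 217 247 254 254 254 254]
 [197 197 197 198 196 197 198 198 197 198 199 221 253 254 254 254]
 [198 199 198 200 199 199 200 199 199 199 200 218 254 254 254 255]
 [197 198 199 198 199 199 200 199 200 200 199 217 254 254 255 255]
 [194 195 195 196 195 195 195 196 196 196 197 214 253 254 254 254]
 [179 179 180 180 180 181 181 181 183 182 184 199 250 254 254 254]
 [143 144 146 153 159 162 167 169 182 185 186 195 239 254 254 254]
 [121 123 126 147 167 177 211 219 228 231 230 231 238 253 254 254]
 [119 121 126 168 214 225 244 247 247 248 247 247 247 254 254 254]
 [119 120 130 187 242 247 249 249 249 249 249 249 248 253 254 254]
 [120 122 127 176 244 249 249 250 249 250 250 250 248 254 254 254]]
```

>>> arm_command(
  increments=[
    [0,0,0.002,0,0,0],
    [0,0,0.004,0,0,0],
    [0,0,0.006,0,0,0],
    [0,0,0.0075,0,0,0],
    [0,0,0.0075,0,0,0],
  ],
)

```text
t: 16.0
tool_pos: [0.5374, -0.0589, 0.3041]
orientation: [-2.256, -2.186, 0.0]
force: [0.2, 0.3, -2.1]
opening: 0.0158
gripper_force: 50.0
```

```bash
python3 t.py
```

```text
16.0 [ 0.53744 -0.05888  0.30408] [ 0.18  0.26 -2.1 ] [-0.063  0.092  0.041]
[[192 193 193 194 194 194 201 235 240 241 244 254 254 254 254 254]
 [192 194 194 193 195 194 211 252 253 254 254 254 254 254 254 254]
 [193 193 193 194 193 195 204 244 248 248 248 249 254 254 254 254]
 [192 192 193 194 193 194 195 204 208 206 206 219 253 254 254 254]
 [192 192 193 194 194 194 194 194 195 194 195 212 253 254 254 254]
 [194 194 195 195 194 196 196 196 197 196 196 213 253 254 254 254]
 [195 196 195 196 196 196 197 196 198 198 197 214 253 254 254 254]
 [192 193 192 193 194 193 194 194 194 194 194 211 253 254 254 254]
 [176 176 176 178 179 180 180 180 181 181 181 197 250 254 254 254]
 [141 141 144 158 177 180 182 182 182 182 183 191 237 253 254 254]
 [119 120 128 174 219 227 227 227 228 228 228 228 237 253 254 254]
 [117 118 128 191 240 246 246 246 246 246 246 246 246 253 254 254]
 [118 118 127 186 242 248 248 248 248 248 248 248 247 253 254 254]
 [118 119 125 173 242 249 249 248 249 249 249 248 247 253 254 254]]
```

>>> arm_command(
  increments=[
    [0,0,0.001,0,0,0],
    [0,0,0.002,0,0,0],
    [0,0,0.003,0,0,0],
    [0,0,0.0035,0,0,0],
    [0,0,0.0035,0,0,0],
  ],
)

```text
t: 16.68
tool_pos: [0.5375, -0.0589, 0.3034]
orientation: [2.256, 2.186, 0.0]
force: [1.0, 0.7, -1.5]
opening: 0.0154
gripper_force: 50.0
```

>>> arm_command(
  increments=[
    [0,0,0.001,0,0,0],
    [0,0,0.002,0,0,0],
    [0,0,0.003,0,0,0],
    [0,0,0.0035,0,0,0],
    [0,0,0.0035,0,0,0],
  ],
)

```text
t: 17.3
tool_pos: [0.5375, -0.0589, 0.3027]
orientation: [2.256, 2.186, -0.0]
force: [0.4, -0.3, -1.6]
opening: 0.0158
gripper_force: 50.0
```

```bash
python3 - <<'E'
from h import *
w=cam("wrist");g=cv2.cvtColor(w["image"],cv2.COLOR_RGB2GRAY)
print(g[174:186:1,224:240]);print(g[176:186,258:274])
print(cv2.cvtColor(w["image"],cv2.COLOR_RGB2GRAY)[170:200,250])
E
python3 f.py
```

```text
[[139 141 142 141 108  97 101 143 170 185 186 188 187 188 188 189]
 [143 145 144 140 121 102 104 142 168 182 185 186 187 186 186 186]
 [143 144 144 144 139 108 103 138 156 165 168 168 169 168 170 170]
 [145 146 146 147 143 109 103 126 128 131 132 133 133 133 134 134]
 [146 147 148 151 147 115 103 113 110 109 109 109 110 110 110 110]
 [150 150 152 153 152 133 120 110 106 106 107 106 107 108 108 110]
 [150 154 155 156 156 152 132 111 106 106 106 109 108 108 109 109]
 [155 156 158 158 157 138 116 107 107 106 106 108 108 109 109 109]
 [158 156 158 157 154 112 106 107 107 106 107 108 108 108 110 110]
 [157 156 157 156 151 112 105 108 107 108 107 108 109 109 110 110]
 [153 154 155 152 144 115 108 108 107 107 109 109 110 111 111 111]
 [151 153 153 150 132 118 115 114 113 113 113 115 117 118 118 116]]
[[174 174 174 175 176 175 178 178 178 180 180 196 249 254 254 254]
 [140 140 142 149 154 159 175 179 180 181 181 189 236 253 254 254]
 [117 119 122 143 163 173 218 225 226 226 227 227 235 253 254 254]
 [115 117 124 163 208 221 241 245 246 245 245 245 245 253 254 254]
 [116 117 125 181 239 246 247 247 247 248 248 247 246 253 254 254]
 [116 117 122 172 242 248 248 248 248 248 248 248 246 253 254 254]
 [117 117 124 170 243 249 249 249 249 249 249 249 247 253 254 254]
 [116 118 121 164 243 249 249 250 249 250 249 249 247 253 254 254]
 [118 118 120 151 243 249 250 250 250 250 250 250 247 253 254 254]
 [121 123 125 150 241 248 249 250 250 250 250 250 244 253 254 254]]
[189 188 188 189 191 188 171 136 114 112 112 113 112 112 112 113 110 111
 133 155 161 163 164 164 164 163 163 163 164 163]
[ 1.710e-01  1.000e-03 -1.211e+00 -6.100e-02  4.200e-02 -6.000e-03] [0.25 0.38 0.33 0.02 0.02 0.04] [ 0.53747 -0.05884  0.30277]
```

>>> arm_command(
  increments=[
    [0,0,0.001,0,0,0],
    [0,0,0.002,0,0,0],
    [0,0,0.003,0,0,0],
    [0,0,0.0035,0,0,0],
    [0,0,0.0035,0,0,0],
  ],
)

```text
t: 18.38
tool_pos: [0.5374, -0.0589, 0.302]
orientation: [2.256, 2.186, -0.0]
force: [-1.0, -0.1, -1.0]
opening: 0.0157
gripper_force: 50.0
```

>>> arm_command(
  increments=[
    [0,0,0.001,0,0,0],
    [0,0,0.002,0,0,0],
    [0,0,0.003,0,0,0],
    [0,0,0.0035,0,0,0],
    [0,0,0.0035,0,0,0],
  ],
)

```text
t: 19.0
tool_pos: [0.5375, -0.0589, 0.3014]
orientation: [2.256, 2.186, 0.0]
force: [-0.3, -0.4, -2.2]
opening: 0.0159
gripper_force: 50.0
```

>>> arm_command(
  increments=[
    [0,0,0.001,0,0,0],
    [0,0,0.002,0,0,0],
    [0,0,0.003,0,0,0],
    [0,0,0.0035,0,0,0],
    [0,0,0.0035,0,0,0],
  ],
)

```text
t: 19.62
tool_pos: [0.5374, -0.0589, 0.3006]
orientation: [-2.256, -2.186, -0.0]
force: [-0.2, -0.1, -1.6]
opening: 0.0162
gripper_force: 50.0
```

>>> arm_command(
  increments=[
    [0,0,0.001,0,0,0],
    [0,0,0.002,0,0,0],
    [0,0,0.003,0,0,0],
    [0,0,0.0035,0,0,0],
    [0,0,0.0035,0,0,0],
  ],
)

```text
t: 20.25
tool_pos: [0.5375, -0.0589, 0.3002]
orientation: [2.256, 2.186, 0.0]
force: [-1.1, -0.3, 2.5]
opening: 0.0157
gripper_force: 50.0
```

Contact found at TCP z of about 0.3005. Backing off about 1.2 mm, then checking the lateral offset with the feet at plate height.

>>> arm_command(
  increments=[
    [0,0,-0.003,0,0,0],
    [0,0,-0.006,0,0,0],
    [0,0,-0.006,0,0,0],
    [0,0,-0.006,0,0,0],
    [0,0,-0.006,0,0,0],
  ],
)

```text
t: 20.88
tool_pos: [0.5374, -0.0589, 0.301]
orientation: [-2.256, -2.186, 0.0]
force: [-0.2, -0.9, -0.8]
opening: 0.0158
gripper_force: 50.0
```

```bash
python3 f.py; python3 - <<'E'
from h import *
s=read_state();w=cam("wrist");im=w["image"];save("w6.png",im[110:260,210:370],5)
g=cv2.cvtColor(im,cv2.COLOR_RGB2GRAY)
print(g[170:184,262:274]);print(g[188:198,262:274])
E
```

```text
[-0.256  0.326 -1.566 -0.041  0.042 -0.004] [0.46 0.29 0.53 0.02 0.03 0.03] [ 0.53748 -0.05885  0.30117]
[[180 180 181 188 189 189 188 204 249 253 253 253]
 [181 181 187 227 232 232 232 236 251 253 253 253]
 [181 180 196 248 252 252 252 252 252 253 253 253]
 [181 181 195 248 252 252 252 252 253 253 253 253]
 [183 183 193 237 243 243 244 246 252 253 253 253]
 [182 182 183 191 193 194 194 209 250 253 253 253]
 [166 166 167 168 168 170 171 184 244 252 253 253]
 [150 153 154 155 166 170 169 178 228 251 252 252]
 [192 200 201 203 214 217 217 218 228 250 252 253]
 [230 237 238 238 239 239 239 239 240 251 252 252]
 [233 241 242 242 242 242 243 242 241 251 252 252]
 [234 243 243 243 243 244 244 243 241 251 252 252]
 [236 243 244 245 245 245 245 244 241 250 252 252]
 [237 245 245 245 245 245 245 245 242 252 253 253]]
[[128 135 179 240 247 246 247 247 229 251 253 253]
 [146 145 159 238 246 246 247 246 232 251 253 253]
 [153 149 162 238 246 246 246 246 236 251 253 253]
 [155 150 163 239 246 247 247 247 238 252 253 253]
 [155 150 164 241 248 248 248 248 245 253 253 253]
 [155 150 167 246 251 251 251 251 252 253 253 254]
 [153 150 170 250 253 253 254 254 254 254 254 254]
 [154 150 170 251 254 254 254 254 254 254 254 254]
 [153 150 170 251 254 254 254 254 254 254 254 254]
 [154 150 171 250 254 254 254 254 254 254 254 254]]
```

View pics/w6.png

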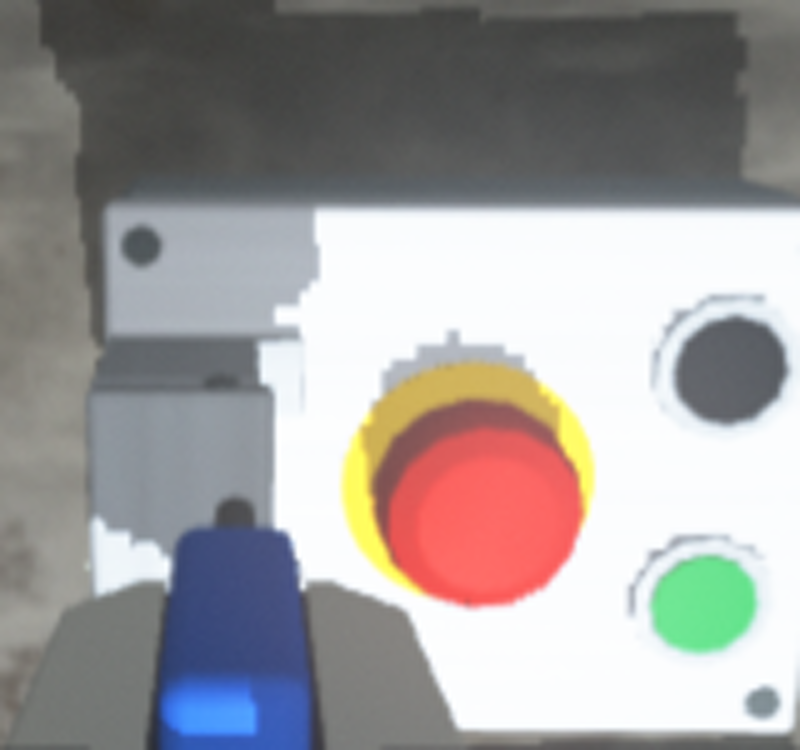

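Crop (5x, offset 210,110): +y foot tip top face between rows 177.7 and 192.5. Screws are at (141,246) and (763,702). The ring spans x 342 to 595 with its top at 360, and the cap is at (485,515).

```bash
python3 - <<'E'
from h import *
s=read_state();w=cam("wrist")
Rt=R.from_rotvec(s["orientation"]);loc=lambda u,v,z:(Rt.inv().apply(onz(w,u,v,z)-s["tool_pos"])*1e3)[:2].round(2)
q=lambda u,v:(210+u/5-.4,110+v/5-.4)
s1=loc(*q(141,246),.052);s2=loc(*q(763,702),.052);print("screws",s1,s2,(s1+s2)/2)
print("buttons",loc(*q(731,370),.055),loc(*q(704,603),.055))
L,Rr,T=[loc(*q(*p),.052) for p in((342,482),(595,475),(468,361))];print("ring",L,Rr,T,"r",(Rr-L)[1]/2,"cx",T[0]-(Rr-L)[1]/2)
print("plate +y edge",loc(*q(450,206),.052),"-y edge",loc(*q(620,729),.052))
for v in(177.4,192.2):print("foot",loc(269.5,v,.0562))
E
```

```text
screws [ 43.97 -15.82] [-42.98 100.49] [ 0.495 42.335]
buttons [22.75 86.49] [-21.25  86.21]
ring [ 1.13 19.67] [ 2.47 65.26] [23.65 41.32] r 22.795 cx 0.8549999999999969
plate +y edge [50.78 36.9 ] -y edge [-48.78  73.91]
foot [28.59 11.41]
foot [15.34 11.59]
```

>>> arm_command(
  increments=[
    [0,0.02,0,0,0,0],
    [0,0.04,0,0,0,0],
    [0,0.06,0,0,0,0],
    [0,0.08,0,0,0,0],
    [0,0.08,0,0,0,0],
  ],
)

```text
t: 22.0
tool_pos: [0.5537, -0.0594, 0.3011]
orientation: [-2.256, -2.186, -0.0]
force: [0.4, 0.4, -1.9]
opening: 0.0158
gripper_force: 50.0
```

>>> arm_command(
  increments=[
    [0,0.01,0,0,0,0],
    [0,0.02,0,0,0,0],
    [0,0.025,0,0,0,0],
    [0,0.03,0,0,0,0],
    [0,0.03,0,0,0,0],
  ],
)

```text
t: 22.62
tool_pos: [0.5595, -0.0595, 0.3012]
orientation: [2.256, 2.186, 0.0]
force: [-0.3, -0.5, -0.9]
opening: 0.0156
gripper_force: 50.0
```

>>> arm_command(
  increments=[
    [0,0.01,0,0,0,0],
    [0,0.02,0,0,0,0],
    [0,0.03,0,0,0,0],
    [0,0.04,0,0,0,0],
    [0,0.04,0,0,0,0],
  ],
)

```text
t: 23.25
tool_pos: [0.5676, -0.0598, 0.3011]
orientation: [-2.256, -2.186, 0.0]
force: [0.4, 0.2, -1.9]
opening: 0.0156
gripper_force: 50.0
```

>>> arm_command(
  increments=[
    [0,0.01,0,0,0,0],
    [0,0.02,0,0,0,0],
    [0,0.03,0,0,0,0],
    [0,0.04,0,0,0,0],
    [0,0.04,0,0,0,0],
  ],
)

```text
t: 23.88
tool_pos: [0.5756, -0.06, 0.3011]
orientation: [2.256, 2.186, 0.0]
force: [-0.2, 1.0, -0.9]
opening: 0.0158
gripper_force: 50.0
```

>>> arm_command(
  increments=[
    [0,0.004,0,0,0,0],
    [0,0.008,0,0,0,0],
    [0,0.012,0,0,0,0],
    [0,0.015,0,0,0,0],
    [0,0.015,0,0,0,0],
  ],
)

```text
t: 24.5
tool_pos: [0.5785, -0.0601, 0.3011]
orientation: [2.256, 2.186, -0.0]
force: [-0.4, 0.9, -1.8]
opening: 0.0154
gripper_force: 50.0
```

```bash
python3 f.py
```

```text
[-0.022  0.085 -1.538 -0.071  0.07  -0.01 ] [0.42 0.29 0.25 0.02 0.03 0.03] [ 0.57843 -0.06018  0.30114]
```

>>> arm_command(
  increments=[
    [0,0,-0.005,0,0,0],
    [0,0,-0.01,0,0,0],
    [0,0,-0.013,0,0,0],
    [0,0,-0.016,0,0,0],
    [0,0,-0.02,0,0,0],
  ],
  force=60,
)

```text
t: 25.52
tool_pos: [0.578, -0.0601, 0.3038]
orientation: [-2.255, -2.185, 0.002]
force: [2.2, -0.9, -16.1]
opening: 0.0159
gripper_force: 60.0
```

>>> arm_command(
  increments=[
    [0,0,-0.004,0,0,0],
    [0,0,-0.008,0,0,0],
    [0,0,-0.012,0,0,0],
    [0,0,-0.016,0,0,0],
    [0,0,-0.02,0,0,0],
  ],
)

```text
t: 26.15
tool_pos: [0.5787, -0.0602, 0.3101]
orientation: [2.255, 2.185, 0.001]
force: [0.1, -0.5, -2.0]
opening: 0.0157
gripper_force: 60.0
```

Popped. Lifting clear, then a look.

>>> arm_command(
  increments=[
    [0,0,-0.02,0,0,0],
    [0,0,-0.06,0,0,0],
    [0,0,-0.12,0,0,0],
    [0,0,-0.18,0,0,0],
    [0,0,-0.2,0,0,0],
  ],
)

```text
t: 26.78
tool_pos: [0.5789, -0.0602, 0.3509]
orientation: [2.255, 2.185, 0.002]
force: [0.4, -0.3, -2.2]
opening: 0.0158
gripper_force: 60.0
```

```bash
python3 f.py; python3 - <<'E'
from h import *
s=read_state();w=cam("wrist");a=cam("scene")
A=cv2.resize(a["image"][130:230,220:300],(400,500),interpolation=cv2.INTER_CUBIC)
B=cv2.resize(w["image"][150:250,200:280],(400,500),interpolation=cv2.INTER_CUBIC)
save("w7.png",np.hstack([A,B]))
for p in((.54,.172),): print(s["tool_pos"],s["orientation"],go((*p,.351),down(np.radians(13.7)).as_rotvec()))
E
```

```text
[ 0.449  0.139 -2.015 -0.062  0.043 -0.01 ] [0.23 0.43 0.29 0.03 0.02 0.02] [ 0.57828 -0.06013  0.34855]
[ 0.57828157 -0.06013383  0.34854958] [-2.25556419e+00 -2.18566063e+00  9.01055273e-04] (array([ 1.154, -0.228, -0.011]), array([-0.0002, -0.0001, -0.0861]))
```

View pics/w7.png

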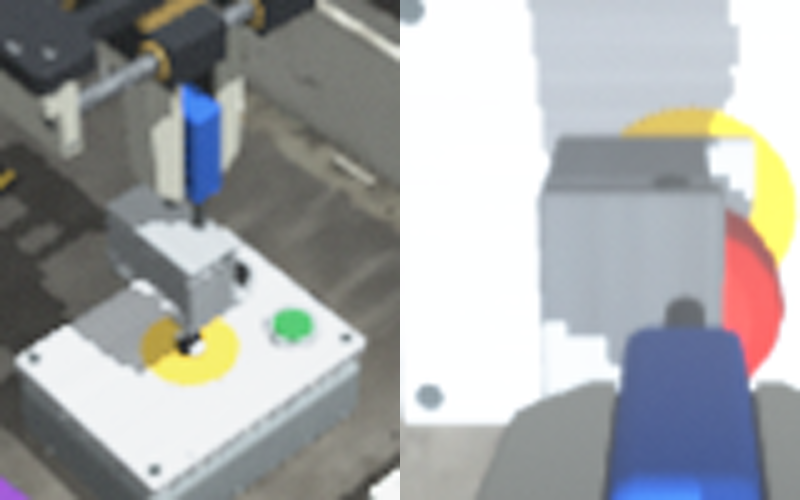

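The cap hangs in the puller: red cap at (755,290) in the right half, and the station shows a bare yellow ring at left (190,350). Carrying it to the mat.

```bash
python3 - <<'E'
from h import *
s=read_state();print(s["tool_pos"],go((.566,.178,.345),down(np.radians(13.7)).as_rotvec()))
E
```

```text
[ 0.57833797 -0.06013783  0.34874335] (array([ 1.188, -0.099,  0.019]), array([-0.0002, -0.0001, -0.0861]))
```

>>> arm_command(
  increments=[
    [0.1,-0.01,0,0,0,-0.01],
    [0.3,-0.02,0,0,0,-0.03],
    [0.5,-0.04,0,0,0,-0.05],
    [0.7,-0.06,0,0,0,-0.07],
    [0.85,-0.07,0,0,0,-0.086],
  ],
)

```text
t: 27.9
tool_pos: [0.5691, 0.113, 0.3491]
orientation: [-1.935, -2.474, -0.001]
force: [0.1, 0.4, -1.1]
opening: 0.0156
gripper_force: 60.0
```

```bash
python3 - <<'E'
from h import *
cam("side");cam("side");cam("side");s=read_state();print(s["t"],s["tool_pos"],s["force"],go((.566,.178,.262),down(np.radians(13.7)).as_rotvec()))
E
```

```text
28.05 [0.56924107 0.11255096 0.34912203] [ 0.8024547  0.902874  -2.2903053] (array([0.321, 0.063, 0.436]), array([-0.    , -0.0001,  0.0011]))
```

>>> arm_command(
  increments=[
    [0.1,0.02,0.04,0,0,0],
    [0.22,0.04,0.1,0,0,0],
    [0.31,0.06,0.2,0,0,0],
    [0.32,0.06,0.3,0,0,0],
    [0.32,0.06,0.4,0,0,0],
  ],
)

```text
t: 28.68
tool_pos: [0.566, 0.175, 0.267]
orientation: [-1.94, -2.47, 0.002]
force: [-0.4, -0.3, -1.6]
opening: 0.0155
gripper_force: 60.0
```

```bash
python3 f.py; python3 - <<'E'
from h import *
s=read_state();a=cam("scene");b=cam("side");r=[]
for c in(a,b):
    m=cv2.inRange(cv2.cvtColor(c["image"],cv2.COLOR_RGB2HSV),(0,130,60),(6,255,255))
    n,l,st,ct=cv2.connectedComponentsWithStats(m);print([(st[i].tolist(),ct[i].round(1)) for i in range(1,n) if st[i][4]>8])
print(s["t"],go((.566,.178,.2522),down(np.radians(13.7)).as_rotvec()))
E
```

```text
[-0.000e+00  9.000e-02 -2.187e+00 -5.800e-02  5.100e-02 -1.000e-03] [0.71 0.64 0.89 0.03 0.06 0.03] [0.56691 0.175   0.27037]
[]
[]
29.075 (array([ 0.015, -0.   ,  0.09 ]), array([ 0.0005,  0.    , -0.0002]))
```

>>> arm_command(
  increments=[
    [0,0,0.02,0,0,0],
    [0,0,0.04,0,0,0],
    [0,0,0.06,0,0,0],
    [0,0,0.075,0,0,0],
    [0,0,0.075,0,0,0],
  ],
)

```text
t: 29.8
tool_pos: [0.5661, 0.1752, 0.2536]
orientation: [-1.941, -2.47, 0.001]
force: [-0.6, 0.7, -2.5]
opening: 0.0158
gripper_force: 60.0
```

```bash
python3 f.py
```

```text
[ 0.404  0.042 -1.387 -0.044  0.029 -0.005] [0.49 0.27 0.29 0.02 0.02 0.02] [0.56638 0.17525 0.2543 ]
```

>>> arm_command(
  increments=[
    [0,0,0.003,0,0,0],
    [0,0,0.006,0,0,0],
    [0,0,0.009,0,0,0],
    [0,0,0.0095,0,0,0],
    [0,0,0.0095,0,0,0],
  ],
)

```text
t: 30.82
tool_pos: [0.5663, 0.1752, 0.2522]
orientation: [1.941, 2.47, -0.0]
force: [-0.0, 1.2, -1.9]
opening: 0.0158
gripper_force: 60.0
```

```bash
python3 f.py
```

```text
[-0.348 -0.047 -1.428 -0.051  0.023  0.013] [0.5  0.31 0.26 0.03 0.02 0.02] [0.56633 0.17525 0.25226]
```

>>> arm_command(
  increments=[
    [0,-0.01,0,0,0,0],
    [0,-0.02,0,0,0,0],
    [0,-0.03,0,0,0,0],
    [0,-0.04,0,0,0,0],
    [0,-0.05,0,0,0,0],
  ],
)

```text
t: 31.85
tool_pos: [0.5565, 0.1728, 0.2522]
orientation: [1.941, 2.47, 0.0]
force: [-0.0, 0.7, -0.6]
opening: 0.0158
gripper_force: 60.0
```

```bash
python3 - <<'E'
from h import *
s=read_state();print(s["t"],s["tool_pos"],s["force"])
w=cam("wrist");Rt=R.from_rotvec(s["orientation"])
m=cv2.inRange(cv2.cvtColor(w["image"],cv2.COLOR_RGB2HSV),(0,130,40),(7,255,255))
n,l,st,ct=cv2.connectedComponentsWithStats(m);i=1+st[1:,4].argmax();x,y,ww,hh=st[i][:4];print(st[i])
print("right edge",(Rt.inv().apply(onz(w,x+ww-.5,y+hh/2,.012)-s["tool_pos"])*1e3).round(1))
E
```

```text
31.85 [0.55645707 0.17281745 0.25224958] [-0.03347681  0.66188188 -0.6459812 ]
[265 190  24  37 674]
right edge [  1.8  28.2 240.3]
```

The cap stays put: its right edge is 28 mm ahead of the tool axis after backing out 10 mm. Continuing.

>>> arm_command(
  increments=[
    [0,-0.02,0,0,0,0],
    [0,-0.045,0,0,0,0],
    [0,-0.07,0,0,0,0],
    [0,-0.095,0,0,0,0],
    [0,-0.1,0,0,0,0],
  ],
)

```text
t: 32.52
tool_pos: [0.5368, 0.1681, 0.2522]
orientation: [-1.941, -2.47, 0.0]
force: [0.1, -0.1, -1.8]
opening: 0.016
gripper_force: 60.0
```

>>> arm_command(
  increments=[
    [0,-0.02,0,0,0,0],
    [0,-0.045,0,0,0,0],
    [0,-0.07,0,0,0,0],
    [0,-0.08,0,0,0,0],
    [0,-0.08,0,0,0,0],
  ],
)

```text
t: 33.15
tool_pos: [0.5215, 0.1643, 0.2523]
orientation: [1.941, 2.47, 0.0]
force: [0.2, 0.3, -1.7]
opening: 0.0161
gripper_force: 60.0
```

>>> arm_command(
  increments=[
    [0,0,0.001,0,0,0],
    [0,0,0.002,0,0,0],
    [0,0,0.003,0,0,0],
    [0,0,0.003,0,0,0],
    [0,0,0.003,0,0,0],
  ],
)

```text
t: 33.78
tool_pos: [0.5217, 0.1643, 0.2516]
orientation: [1.941, 2.47, -0.0]
force: [0.3, 0.2, -1.6]
opening: 0.0156
gripper_force: 60.0
```

```bash
cat > c.py <<'E'
from h import *
s=read_state();print(s["t"],s["tool_pos"],s["force"])
w=cam("wrist");Rt=R.from_rotvec(s["orientation"])
m=cv2.inRange(cv2.cvtColor(w["image"],cv2.COLOR_RGB2HSV),(0,130,40),(7,255,255))
n,l,st,ct=cv2.connectedComponentsWithStats(m);i=1+st[1:,4].argmax();x,y,ww,hh=st[i][:4];print(st[i])
print("edges",(Rt.inv().apply(onz(w,x+ww-.5,y+hh/2,.012)-s["tool_pos"])*1e3).round(1),(Rt.inv().apply(onz(w,x-.5,y+hh/2,.012)-s["tool_pos"])*1e3).round(1),"world",onz(w,x+ww/2,y+hh/2,.016))
E
python3 c.py; python3 f.py
```

```text
33.775 [0.52166064 0.16433489 0.25162879] [ 0.28637826  0.20545206 -1.64107828]
[ 289  189   43   43 1446]
edges [2.000e-01 6.550e+01 2.396e+02] [2.000e-01 2.810e+01 2.396e+02] world [0.56640123 0.17692071 0.016     ]
[-0.18  -0.066 -1.733 -0.045  0.039 -0.006] [0.38 0.54 0.35 0.05 0.02 0.02] [0.52163 0.16437 0.25164]
```

>>> arm_command(
  increments=[
    [0,0,0.001,0,0,0],
    [0,0,0.002,0,0,0],
    [0,0,0.003,0,0,0],
    [0,0,0.003,0,0,0],
    [0,0,0.003,0,0,0],
  ],
)

```text
t: 34.85
tool_pos: [0.5218, 0.1644, 0.2515]
orientation: [1.941, 2.47, 0.001]
force: [-1.7, 0.3, 5.4]
opening: 0.0157
gripper_force: 60.0
```

>>> arm_command(
  increments=[
    [0,0,-0.001,0,0,0],
    [0,0,-0.0015,0,0,0],
    [0,0,-0.0015,0,0,0],
    [0,0,-0.0015,0,0,0],
    [0,0,-0.0015,0,0,0],
  ],
  force=10,
)

```text
t: 35.48
tool_pos: [0.5218, 0.1644, 0.2515]
orientation: [1.941, 2.47, 0.001]
force: [0.8, 0.2, 3.0]
opening: 0.0159
gripper_force: 10.0
```

>>> arm_command(
  increments=[
    [0,0,0,0,0,0],
    [0,0,0,0,0,0],
    [0,0,0,0,0,0],
    [0,0,0,0,0,0],
    [0,0,0,0,0,0],
  ],
  fingers=0.2,
)

```text
t: 36.1
tool_pos: [0.5216, 0.1643, 0.2513]
orientation: [-1.941, -2.47, 0.0]
force: [-0.5, 0.3, -0.0]
opening: 0.0374
gripper_force: 0.0
```

```bash
python3 c.py; python3 - <<'E'
from h import *
s=read_state();print(s["opening"],s["gripper_force"])
a=cam("scene");w=cam("wrist")
A=cv2.resize(a["image"][110:200,130:240],None,fx=4,fy=4,interpolation=cv2.INTER_CUBIC)
B=cv2.resize(w["image"][150:240,200:290],None,fx=4,fy=4,interpolation=cv2.INTER_CUBIC)
save("w8.png",np.hstack([A,B]))
E
```

```text
36.1 [0.52160423 0.16434585 0.25131177] [-0.54453837  0.26598301 -0.00091042]
[ 291  189   41   43 1397]
edges [  0.3  65.5 239.3] [  0.3  29.9 239.3] world [0.56707392 0.17721502 0.016     ]
0.03693052804424672 0.0
```

View pics/w8.png

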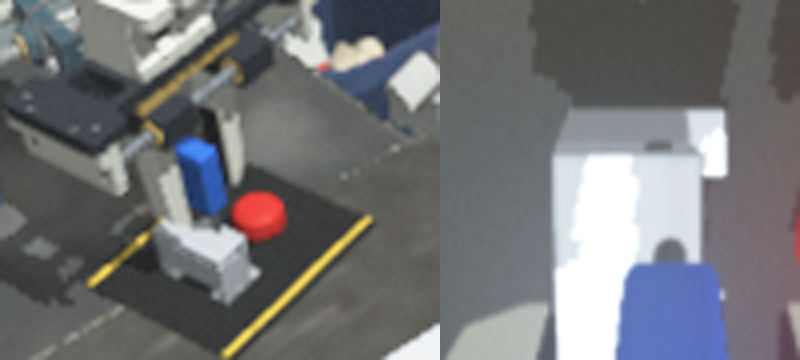

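The puller stands upright on the mat in the left half of the picture at (205,240), and the red cap stands clear at (260,215). The fingers are open, so I'll retreat straight up.

>>> arm_command(
  increments=[
    [0,0,-0.1,0,0,0],
    [0,0,-0.25,0,0,0],
    [0,0,-0.4,0,0,0],
    [0,0,-0.55,0,0,0],
    [0,0,-0.6,0,0,0],
  ],
)

```text
t: 36.88
tool_pos: [0.5222, 0.1645, 0.3736]
orientation: [1.94, 2.468, 0.004]
force: [-0.2, 0.2, -0.5]
opening: 0.0369
gripper_force: 0.0
```

```bash
python3 - <<'E'
from h import *
s=read_state();print(s["t"],s["tool_pos"],s["force"])
r=[]
a=cam("scene");b=cam("side")
for c in (a,b):
    x=[blobs(c["image"],lo,hi,25)[1] for lo,hi in (((108,150,80),(122,255,255)),((0,150,100),(5,255,255)))];print(x);r.append(x)
print("grip",tri(a,max(r[0][0])[1],b,max(r[1][0])[1]));print("cap",tri(a,max(r[0][1])[1],b,max(r[1][1])[1]))
E
```

```text
36.875 [0.52217717 0.16446297 0.37364185] [-0.18229868  0.15127454 -0.47709792]
[[([171, 143, 16, 21, 200], [178.7, 152.8])], [([188, 158, 13, 12, 129], [194.3, 163.4])]]
[[([191, 139, 12, 20, 177], [197.2, 148.1])], [([205, 159, 12, 10, 92], [210.8, 163.3])]]
grip (array([0.5193222 , 0.15961969, 0.09051558]), np.float64(0.0011291667179385916))
cap (array([0.56434773, 0.17205279, 0.01796135]), np.float64(0.0025444822315489773))
```

```bash
python3 -c "
from plant import *
print(close_job())"
```

```text
the job is handed in; nothing more can be done
None
```

The cap was pulled off, and the cap and puller stand upright on the mat about 47 mm apart with the arm clear. The job was handed in at about 37 s and returned no verdict; I viewed 11 pictures, one over the limit of 10.

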